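# Empty the curing station and lock its hood back on

### The job

The curing run is over: switch the lamp off at the red rocker (press down the end farther from the station), then unlock the amber hood (turn it anticlockwise), lift it off and stand it upright on the free worktop to the left. Put every printed model away, standing flat in the small tray of its own colour, then close the empty station again: turn the hood over it until its three lugs drop through the notches and its rim is fully home, and turn it clockwise to the stop so that it is locked; leave the bowl and the plaster casts where they are.

Things in the scene. Friction and masses are not known exactly. Their poses are not given: they have to be found in the camera images.
- station: Bench curing station, fixed: round white housing 216 mm across, flat deck 30 mm above the worktop, on it an aluminium turntable 156 mm across, top 33 mm up (does not turn here). A switch pod sticks out to 168 mm from the centre on its -x side (96 mm wide, 30 mm high, rocker above). Origin: centre of the underside, on the worktop; z up, x points away from the pod.
- deck (a point): Centre of the deck, 30 mm up; the hood's origin comes here when it is home. Round the deck a dark collar, outer radius 106 mm, top 46 mm up, with an inward flange 6 mm thick (40 to 46 mm up), inner radius 89.5 mm, cut by three equal notches 32 mm wide, 98 mm out. White dashes on the collar mark the notches, red dashes 34 degrees clockwise (from above) of them the locked places.
- switch_press (a point): where to press the rocker: top of its outer end (farther from the station's centre), 152 mm from the centre; about 43 mm above the worktop while on, 34 mm when off
- lamp_switch (a joint): red rocker switch (44 x 22 mm) on top of the pod, rocking about the station's y axis: 0 = on, its outer end stands up; 0.5 rad = off, outer end pressed down to the stop. It stays where it is left; 2 to 4 N on the outer end turn it.
- hood: Amber light hood, loose, 0.26 to 0.40 kg, an upside-down cup: outer radius 85 mm, 70 mm tall to the top of the cap, open below (inside radius 81 mm, 62 mm high). Starts locked on the station, over the models; the worktop left of the station (x 0.43 to 0.50, y 0.28 to 0.35) is free to set it down. Origin: centre of the rim plane, z up. A bar handle crosses the cap along the hood's x axis.
- hood_grip (a point): middle of the hood's bar handle, on the axis, 83 mm above the rim: bar 70 mm long, 14 mm thick, 70 to 94 mm above the rim, with a lip 21 mm wide and 76 mm long on top of it up to 99 mm
- lug_0 (a point): Middle of a hood lug, 92 mm from its axis, 4 mm above the rim. Three equal lugs at the rim, at the hood's own angles 60, 180 and 300 degrees (white dashes above them), 24 mm wide, 6 mm thick, out to radius 95 mm. Which lug enters which notch does not matter. Lugs on top of the flange: hood origin 45 mm up; over the notches (play 2.5 degrees, 3 mm) it drops 15 mm to the deck.
- notch_0 (a point): middle of the notch at the station's angle 60 degrees, 92 mm from the axis, 34 mm up: where a lug's middle is once the hood has dropped
- notch_1 (a point): middle of the notch at the station's angle 180 degrees, 92 mm from the axis, 34 mm up: where a lug's middle is once the hood has dropped
- notch_2 (a point): middle of the notch at the station's angle 300 degrees, 92 mm from the axis, 34 mm up: where a lug's middle is once the hood has dropped
- lock_0 (a point): where a lug's middle is after dropping through notch 0 and turning 34 degrees clockwise (seen from above) to the hard stop; the hood cannot turn anticlockwise from the notch
- lock_1 (a point): where a lug's middle is after dropping through notch 1 and turning 34 degrees clockwise (seen from above) to the hard stop; the hood cannot turn anticlockwise from the notch
- lock_2 (a point): where a lug's middle is after dropping through notch 2 and turning 34 degrees clockwise (seen from above) to the hard stop; the hood cannot turn anticlockwise from the notch
- model_red: printed sectional dental model on a red base plate, loose, 45 g (absent in some runs): plate 62 x 24 x 5 mm, beige block 46 x 24 mm up to 22 mm high, teeth up to 32 mm. Origin: centre of the underside; x along its length, z up. Take it across the 24 mm width by the block. Starts on the turntable under the hood, 30 mm clear between the two rows.
- tray_red: red tray for the red model, fixed on a 6 mm grey board with the others (85 mm apart along x, 60 mm along y): outside 75 x 37 mm, 8 mm high, walls 2.5 mm; inside 70 x 32 mm, long side along its x. Origin: centre of its underside, 6 mm above the worktop; floor, where the model's origin comes, 2.5 mm above it. Either way round will do.
- model_blue: printed sectional dental model on a blue base plate, loose, 45 g (absent in some runs): plate 62 x 24 x 5 mm, beige block 46 x 24 mm up to 22 mm high, teeth up to 32 mm. Origin: centre of the underside; x along its length, z up. Take it across the 24 mm width by the block. Starts on the turntable under the hood, 30 mm clear between the two rows.
- tray_blue: blue tray for the blue model, fixed on a 6 mm grey board with the others (85 mm apart along x, 60 mm along y): outside 75 x 37 mm, 8 mm high, walls 2.5 mm; inside 70 x 32 mm, long side along its x. Origin: centre of its underside, 6 mm above the worktop; floor, where the model's origin comes, 2.5 mm above it. Either way round will do.
- model_yellow: printed sectional dental model on a yellow base plate, loose, 45 g (absent in some runs): plate 62 x 24 x 5 mm, beige block 46 x 24 mm up to 22 mm high, teeth up to 32 mm. Origin: centre of the underside; x along its length, z up. Take it across the 24 mm width by the block. Starts on the turntable under the hood, 30 mm clear between the two rows.
- tray_yellow: yellow tray for the yellow model, fixed on a 6 mm grey board with the others (85 mm apart along x, 60 mm along y): outside 75 x 37 mm, 8 mm high, walls 2.5 mm; inside 70 x 32 mm, long side along its x. Origin: centre of its underside, 6 mm above the worktop; floor, where the model's origin comes, 2.5 mm above it. Either way round will do.
- model_green: printed sectional dental model on a green base plate, loose, 45 g (absent in some runs): plate 62 x 24 x 5 mm, beige block 46 x 24 mm up to 22 mm high, teeth up to 32 mm. Origin: centre of the underside; x along its length, z up. Take it across the 24 mm width by the block. Starts on the turntable under the hood, 30 mm clear between the two rows.
- tray_green: green tray for the green model, fixed on a 6 mm grey board with the others (85 mm apart along x, 60 mm along y): outside 75 x 37 mm, 8 mm high, walls 2.5 mm; inside 70 x 32 mm, long side along its x. Origin: centre of its underside, 6 mm above the worktop; floor, where the model's origin comes, 2.5 mm above it. Either way round will do.
- mixing_bowl: green mixing bowl, loose, not part of the job (bowl 125 mm across, 81 mm high); leave where it is
- plaster_cast_0: plaster cast beside the bowl, loose, not part of the job (67 x 68 x 30 mm); leave where it is
- plaster_cast_1: plaster cast nearer the station, loose, not part of the job (67 x 68 x 30 mm); leave where it is

How it is judged:
By the outcome, as a careful person would: the job done as asked, in the order asked, and still so for the second after the job is handed in, with the robot touching nothing.
Of model_red, model_blue, model_yellow, model_green only 2 to 4 are there at a start; the rules pass over those that are not, and their reading is None.
At some moment in a run one of model_red, model_blue, model_yellow, model_green, hood may be knocked a few centimetres aside while the robot is not near it.
Once in a run the grip may slacken for a moment while it holds something.
It also fails if it takes over 210 s, if anything falls off the work surface, if the arm or the gripper's body presses on something with over 40 N, if the wrist force passes 120 N, or if a joint passes its speed limit or range.

### The arm

A 6-joint arm with a two-finger parallel gripper is mounted at the origin on a cart in front of the work surface, level with it; the furniture and walls round the work are solid. World frame = base frame: x ahead of the robot, y to its left, z up, the work surface at z = 0. Lengths are in mm, angles in degrees, forces in N, time in s.
With the tool pointing down it reaches from about 300 to 850 mm from the base axis. Payload 4.2 kg.
Tool frame: the origin (TCP) lies between the finger pads; the fingertips stand 14 mm ahead of it and the grasp point (between the pads) lies 5 mm behind it (env.finger_overhang is the distance from the TCP to the fingertips, in mm); z points along the fingers, y is the line along which they close (so a half turn about z gives the same grasp; the last joint's range is limited). The gripper opens to 91 mm and grips with 3 to 60 N. Pads are 32 mm wide; open, the fingers measure 118 mm over their backs; the gripper's body (76 mm by 178 mm) begins 60 mm behind the grasp point.
Start: joints at [-77.407, 18.312, 89.639, -0, 72.044, -1.146], TCP at [136.569, -558.561, 227.976] pointing down, gripper open.
Joint ranges: [-177.97, 177.97], [-48.28, 115.42], [12.27, 149.76], [-77.06, 257.06], [2.81, 150.46], [-146.56, 146.56]. Speed limits (degrees/s): [147.25, 147.25, 180, 180, 180, 180].

### API

Orientations are given as [roll, pitch, yaw] about the fixed x, y, z axes, in that order (R = Rz(yaw) Ry(pitch) Rx(roll)).
In Python, from workcell import status, cams, env, finder gives the robot as it stands.
- The arm moves only by the tool apply_moves, never from a script. Its argument "increments" is a list of rows, each a list of 7 numbers: the opening, from -1 (shut) to 1 (fully open), then the shift along the world's x, y, z in m, then the turn, a rotation vector about the world's x, y, z in degrees. In form: [[gripper, x, y, z, ax, ay, az], ...]. A call has 1 to 5 rows; each row shifts and turns the commanded pose from where the row before left it; what a row does not reach is not made up. A row lasts 1/12 s, in which the tool goes at most 41.7 mm and 7.16 degrees, less where a joint would pass 70% of its speed; a pose out of reach is approached as far as the arm can. A call with a gripper value outside its range is refused whole. The fingers move at their own pace and stop on an object; "newtons" is the grip in N (left out, the last holds). Time passes only in rows, so rows that do not move let the fingers close. It gives the time, the measured TCP pose, the force, the opening and the grip force at its end, in the units of the state.
- status.state(): the state, without advancing time (a new reading comes with each control period).
- cams.grab_frame(name): name is "scene" or "top"; returns a dict with "color" (384x512x3 uint8, red, green, blue), "intrinsics" (3x3 intrinsics, pixels), "R" (3x3) and "t" (3): a world point X has camera coordinates R X + t. Camera axes: x right, y down, z forward; pixel columns grow to the right and rows downward; lengths in mm; the calibration is good to about 2 mm. A picture is of the moment at which its call begins. There is no depth.
- env.job_done(): hands the job in; it is judged then, once.
Trained networks look in the newest picture that a camera, given by its name, has taken for a name from the list of things; names that differ only in an ending like _2 or _b are one class to them, and where a whole thing is asked for, a point or a joint stands for the part that bears it (a point fixed in the world has none). Each returns a list of dicts, best first, with "score" (0 to 1); they miss things now and then, are a little off and sometimes report something else, mostly with a low value. They report only what shows in the picture. A call takes as long as a camera call.
- finder.boxes_of(query, camera): "rect" ([left, top, width, height] in pixels, round what is visible of it).
- finder.trace(query, camera): "pixels" (384x512 bool, what is visible of it) and "rect" ([left, top, width, height] in pixels, round what is visible of it).
The state is a dict: "time_s": time; "qpos": joint angles; "qvel": joint speeds; "effort": joint torques, N m; "ee_pos": TCP position; "ee_rot": TCP orientation; "force": force on the tool from outside, world axes, zero at the start; "torque": the same for the moment, N m; "gripper_width": finger opening in mm; "gripper_force": force on a finger pad.
Only numpy, scipy, OpenCV 4.12 (cv2) and the standard library are available. Lean on these libraries where they do the work, as an engineer would, in place of code of your own. Each camera call takes 0.05 s, during which the arm holds its last target. There are 200 camera calls.

## Working session

There is one attempt and no reset: what is moved stays moved. The work goes in short steps, Python scripts to look and compute and a tool call to move; the robot and the scene stay as the last step left them, time stands still between calls to the robot, and variables do not carry over. Pictures are saved under pics/ and viewed, at most 14 in all, crops included, and the job is handed in when it is done.

Besides the shell and the picture viewer there is one more tool, called after ">>>" in YAML: its name, and indented under it one key for each argument. apply_moves: Moves the arm, as the interface text tells. Its arguments: {"type":"object","properties":{"increments":{"type":"array","items":{"type":"array","items":{"type":"number"}}},"newtons":{"type":"number"}},"required":["increments"]}

```bash
mkdir -p pics; ls; python3 - <<'E'
from workcell import status,cams,env,finder
import cv2
print(status.state(), env.finger_overhang)
for n in("scene","top"):
    f=cams.grab_frame(n); cv2.imwrite(f"pics/{n}0.png",cv2.resize(f["color"][:,:,::-1],(800,600),interpolation=cv2.INTER_CUBIC))
    print(n,f["intrinsics"],f["R"],f["t"])
E
```

```text
pics
{'time_s': 0.0, 'qpos': array([-7.74056549e+01,  1.83519260e+01,  8.97079794e+01,  1.54375472e-04,
        7.20429227e+01, -1.14616440e+00]), 'qvel': array([ 0.12712783,  0.06631887,  0.00401497,  0.02280713, -0.05864961,
       -0.03458011]), 'effort': array([-3.33490880e-04, -4.12462842e+01, -2.31976354e+01,  7.28317956e-02,
        4.57170547e-02, -1.55595626e-04]), 'ee_pos': array([ 136.469358  , -558.06725679,  227.10673999]), 'ee_rot': array([-1.79897195e+02, -2.20361215e-03,  1.37404598e+01]), 'force': array([0.60746472, 0.80193378, 0.05482764]), 'torque': array([-0.00704253, -0.06151736,  0.03540161]), 'gripper_force': 0.0, 'gripper_width': 90.75545382710429} 14.0
scene [[447.58557293   0.         261.57156221]
 [  0.         447.58557293 198.9074851 ]
 [  0.           0.           1.        ]] [[-0.78176497 -0.62315979 -0.02270252]
 [-0.30332622  0.41183331 -0.85929421]
 [ 0.54482725 -0.66487984 -0.51097755]] [ 483.24969369  258.96079398 1122.70774782]
top [[400.89981039   0.         256.50346504]
 [  0.         400.89981039 195.29515392]
 [  0.           0.           1.        ]] [[ 0.0303139  -0.9995188   0.0065761 ]
 [-0.99549337 -0.03078195 -0.08969627]
 [ 0.08985554 -0.00382742 -0.99594746]] [   9.69043125  589.43839738 1194.70840258]
```

View pics/scene0.png

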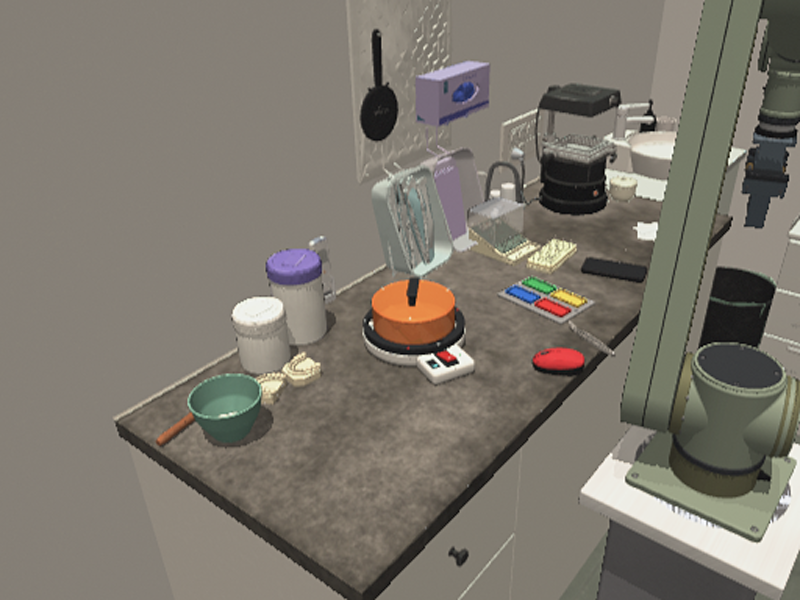

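View pics/top0.png

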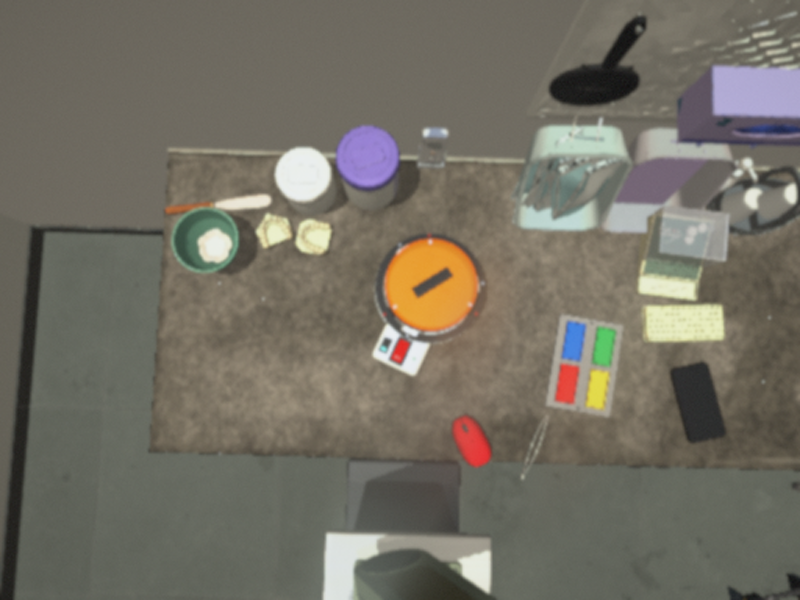

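The top view (800x600) shows the station with the hood at (432,285), its handle tilted about 30°, the pod at (402,348) with the red rocker, the tray board at (585,365), and the free worktop left of the station at about (310,310). I'll measure these at full resolution.

```bash
cat > h.py <<'E'
import numpy as np,cv2
from workcell import status,cams,env,finder
def ray(f,uv,z):
    uv=np.atleast_2d(uv).astype(float); K,R,t=f["intrinsics"],f["R"],f["t"]
    c=-R.T@t; d=(np.linalg.inv(K)@np.c_[uv,np.ones(len(uv))].T).T@R
    return (c+d*((z-c[2])/d[:,2])[:,None])[:,:2]
def proj(f,X):
    X=np.atleast_2d(X); p=(X@f["R"].T+f["t"])@f["intrinsics"].T; return p[:,:2]/p[:,2:]
def rect(f,mask,z):
    "centre, long-axis angle, size of a mask laid on plane z"
    v,u=np.nonzero(mask); P=ray(f,np.c_[u,v],z).astype(np.float32)
    c=P.mean(0); w,V=np.linalg.eigh(np.cov(P.T)); a=np.degrees(np.arctan2(V[1,1],V[0,1]))
    return c.round(1),round(float((a+90)%180-90),1),np.sqrt(12*w[::-1]).round(1)
def hsv(f): return cv2.cvtColor(f["color"],cv2.COLOR_RGB2HSV)
def blob(m):
    n,l,s,c=cv2.connectedComponentsWithStats(m.astype(np.uint8)); return l==1+np.argmax(s[1:,4])
def top(): return cams.grab_frame("top")
E
python3 - <<'E'
from h import *
f=top()
H=hsv(f); h,s,v=[H[...,i].astype(int) for i in range(3)]
def reg(m,u0,u1,v0,v1):
    o=np.zeros_like(m);o[v0:v1,u0:u1]=m[v0:v1,u0:u1];return o
org=blob((h>8)&(h<22)&(s>150))
hull=np.zeros(org.shape,np.uint8); cs,_=cv2.findContours(org.astype(np.uint8),0,1); cv2.fillPoly(hull,[cv2.convexHull(np.vstack(cs))],1)
print("hood",rect(f,hull,100))
dark=(v<70)
print("handle",rect(f,blob(reg(dark,255,300,165,195)),129))
print("rocker",rect(f,blob(reg(((h<6)|(h>174))&(s>150),235,280,205,240)),40))
wh=(v>150)&(s<60)
print("pod",rect(f,blob(reg(wh,232,280,205,245)),30))
print("collar",rect(f,blob(reg(((v<75)&(s<90)),235,315,145,220)|hull.astype(bool)),46))
for n,(a,b) in dict(red=((0,6),),blue=((100,125),),yellow=((20,32),),green=((45,80),)).items() if 0 else [("red",(-1,6)),("blue",(100,125)),("yellow",(18,34)),("green",(40,85))]:
    print(n,rect(f,blob(reg((h>a)&(h<b)&(s>120),345,405,198,270)),14))
for q in ("tray_red","hood","station"):
    for r in finder.trace(q,"top")[:2]: print(q,r["score"],r["rect"])
c=f["color"][135:255,225:325,::-1]; cv2.imwrite("pics/c0.png",cv2.resize(c,None,fx=5,fy=5,interpolation=2))
E
```

```text
hood (array([623.7, -25.5], dtype=float32), -42.6, array([148.9, 147. ]))Traceback (most recent call last):
  File "<stdin>", line 10, in <module>
  File "h.py", line 16, in blob
    n,l,s,c=cv2.connectedComponentsWithStats(m.astype(np.uint8)); return l==1+np.argmax(s[1:,4])
                                                                              ~~~~~~~~~^^^^^^^^^
    return _wrapfunc(a, 'argmax', axis=axis, out=out, **kwds)
    return bound(*args, **kwds)
ValueError: attempt to get argmax of an empty sequence
```

```bash
python3 - <<'E'
from h import *
f=top()
H=hsv(f); h,s,v=[H[...,i].astype(int) for i in range(3)]
def reg(m,u0,u1,v0,v1):
    o=np.zeros_like(m);o[v0:v1,u0:u1]=m[v0:v1,u0:u1];return o
org=blob((h>8)&(h<22)&(s>150))
print(f["color"][181,277],f["color"][150,270],f["color"][225,256],f["color"][182,312])
cs,_=cv2.findContours(org.astype(np.uint8),0,1); (cu,r)=cv2.minEnclosingCircle(np.vstack(cs)); print("circ",cu,r,ray(f,cu,100))
hull=np.zeros(org.shape,np.uint8); cv2.fillPoly(hull,[cv2.convexHull(np.vstack(cs))],1)
c=f["color"][135:255,225:325,::-1]; cv2.imwrite("pics/c0.png",cv2.resize(c,None,fx=5,fy=5,interpolation=2))
def tryp(n,m,z):
    try: print(n,rect(f,blob(m),z))
    except Exception as e: print(n,"none")
tryp("handle",reg((hull>0)&(s<140)&(v<120),255,300,165,195),129)
tryp("rocker",reg(((h<6)|(h>174))&(s>150),235,280,205,240),40)
tryp("pod",reg((v>150)&(s<60),232,280,205,245),30)
for n,(a,b) in [("red",(-1,6)),("blue",(100,125)),("yellow",(18,34)),("green",(40,85))]:
    tryp(n,reg((h>a)&(h<b)&(s>120),345,405,198,270),14)
for q in ("tray_red","hood","station"):
    for r in finder.trace(q,"top")[:2]: print(q,r["score"],r["rect"])
E
```

```text
[80 76 72] [80 79 73] [226  47  41] [133 115  95]
circ (275.6143493652344, 181.79852294921875) 30.029356002807617 [[622.82078428 -25.66070349]]
handle (array([623.6, -25.9], dtype=float32), -56.0, array([69.5, 15.5]))
rocker (array([500.8,  27.3], dtype=float32), -22.1, array([41.2, 20.2]))
pod (array([498.4,  26.6], dtype=float32), 67.7, array([110.1,  74.2]))
red (array([ 447.6, -300.4], dtype=float32), -8.8, array([73., 36.]))
blue (array([ 531.3, -312.5], dtype=float32), -8.7, array([70.6, 33.5]))
yellow (array([ 438.2, -359.5], dtype=float32), -8.7, array([72.6, 35.9]))
green (array([ 522.7, -371.5], dtype=float32), -9.0, array([66.8, 31.3]))
tray_red 0.85 [356.0, 230.6, 12.2, 30.8]
hood 0.86 [248.4, 150.6, 56.9, 62.7]
station 0.58 [240.9, 151.3, 70.5, 89.3]
```

View pics/c0.png

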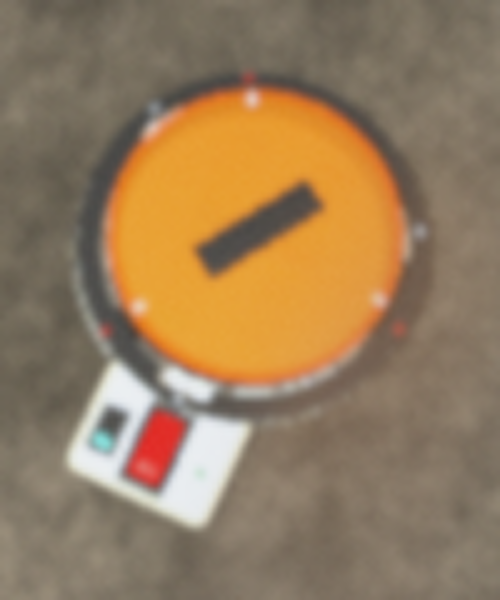

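Hood axis is at (623,-26) with handle at -56°, so station yaw is about -22°, and the dashes agree. The press point is near (478,33). Moving above it with the fingers shut.

>>> apply_moves:
  increments:
    - [-1, 0.017, 0.0297, -0.003, 0, 0, 7.1]
    - [-1, 0.017, 0.0297, -0.003, 0, 0, 7.1]
    - [-1, 0.017, 0.0297, -0.003, 0, 0, 7.1]
    - [-1, 0.017, 0.0297, -0.003, 0, 0, 7.1]
    - [-1, 0.017, 0.0297, -0.003, 0, 0, 7.1]

```text
time_s: 0.77
ee_pos: [222.0, -408.6, 212.9]
ee_rot: [180.0, -0.0, 49.6]
force: [1.1, -1.0, 0.5]
gripper_width: 61.0
gripper_force: 0.0
```

>>> apply_moves:
  increments:
    - [-1, 0.017, 0.0297, -0.003, 0, 0, 7.1]
    - [-1, 0.017, 0.0297, -0.003, 0, 0, 7.1]
    - [-1, 0.017, 0.0297, -0.003, 0, 0, 7.1]
    - [-1, 0.017, 0.0297, -0.003, 0, 0, 7.1]
    - [-1, 0.017, 0.0297, -0.003, 0, 0, 7.1]

```text
time_s: 1.18
ee_pos: [307.1, -260.1, 198.1]
ee_rot: [180.0, 0.0, 85.1]
force: [0.6, 0.6, 0.9]
gripper_width: 27.3
gripper_force: 0.0
```

>>> apply_moves:
  increments:
    - [-1, 0.017, 0.0297, -0.003, 0, 0, 7.1]
    - [-1, 0.017, 0.0297, -0.003, 0, 0, 7.1]
    - [-1, 0.017, 0.0297, -0.003, 0, 0, 7.1]
    - [-1, 0.017, 0.0297, -0.003, 0, 0, 7.1]
    - [-1, 0.017, 0.0297, -0.003, 0, 0, 7.1]

```text
time_s: 1.6
ee_pos: [392.1, -111.5, 183.1]
ee_rot: [180.0, 0.0, 120.6]
force: [1.0, -0.1, -0.9]
gripper_width: 0.5
gripper_force: 0.0
```

>>> apply_moves:
  increments:
    - [-1, 0.017, 0.0297, -0.003, 0, 0, 7.1]
    - [-1, 0.017, 0.0297, -0.003, 0, 0, 7.1]
    - [-1, 0.017, 0.0297, -0.003, 0, 0, 7.1]
    - [-1, 0.017, 0.0297, -0.003, 0, 0, 7.1]
    - [-1, 0, 0, 0, 0, 0, 0]

```text
time_s: 2.02
ee_pos: [462.3, 9.9, 170.7]
ee_rot: [179.8, 0.0, 149.1]
force: [0.4, -1.0, 0.1]
gripper_width: 0.6
gripper_force: 0.0
```

>>> apply_moves:
  increments:
    - [-1, 0.004, 0.0085, -0.036, 0, 0, 3]
    - [-1, 0.004, 0.0085, -0.036, 0, 0, 3]
    - [-1, 0.004, 0.0083, -0.036, 0, 0, 2.9]
    - [-1, 0, 0, -0.003, 0, 0, 0]
    - [-1, 0, 0, -0.003, 0, 0, 0]

```text
time_s: 2.43
ee_pos: [470.5, 30.8, 56.1]
ee_rot: [-179.9, -0.2, 157.5]
force: [0.6, 0.6, -0.4]
gripper_width: 0.4
gripper_force: 0.0
```

>>> apply_moves:
  increments:
    - [-1, 0, 0, -0.003, 0, 0, 0]
    - [-1, 0, 0, -0.003, 0, 0, 0]
    - [-1, 0, 0, -0.002, 0, 0, 0]
    - [-1, 0, 0, 0, 0, 0, 0]

```text
time_s: 2.77
ee_pos: [472.1, 30.7, 50.1]
ee_rot: [179.9, 0.1, 157.5]
force: [-0.8, -0.0, 2.7]
gripper_width: 0.5
gripper_force: 1.1
```

>>> apply_moves:
  increments:
    - [-1, 0, 0, -0.002, 0, 0, 0]
    - [-1, 0, 0, -0.002, 0, 0, 0]
    - [-1, 0, 0, 0, 0, 0, 0]

```text
time_s: 3.02
ee_pos: [472.4, 30.7, 48.4]
ee_rot: [179.9, 0.2, 157.5]
force: [-7.6, -0.4, 26.1]
gripper_width: 0.3
gripper_force: 13.8
```

>>> apply_moves:
  increments:
    - [-1, 0, 0, -0.002, 0, 0, 0]
    - [-1, 0, 0, 0, 0, 0, 0]

```text
time_s: 3.18
ee_pos: [472.5, 30.6, 47.9]
ee_rot: [179.9, 0.2, 157.5]
force: [-10.7, -1.3, 40.7]
gripper_width: 0.9
gripper_force: 21.0
```

>>> apply_moves:
  increments:
    - [-1, 0, 0, 0.03, 0, 0, 0]
    - [-1, 0, 0, 0.04, 0, 0, 0]
    - [1, 0.01, -0.004, 0.04, 0, 0, -5]
    - [1, 0.035, -0.013, 0.012, 0, 0, -7]
    - [1, 0.036, -0.013, 0, 0, 0, -7]

```text
time_s: 3.6
ee_pos: [555.5, 0.8, 171.0]
ee_rot: [179.6, 0.5, 138.2]
force: [0.7, 0.2, 0.3]
gripper_width: 17.5
gripper_force: 0.0
```

>>> apply_moves:
  increments:
    - [1, 0.035, -0.013, 0, 0, 0, -7]
    - [1, 0.035, -0.0135, 0, 0, 0, -7.1]
    - [1, 0, 0, 0, 0, 0, 0]
    - [1, 0, 0, 0, 0, 0, 0]
    - [1, 0, 0, 0, 0, 0, 0]

```text
time_s: 4.02
ee_pos: [621.8, -25.5, 164.7]
ee_rot: [-179.9, -0.1, 124.5]
force: [0.7, 0.2, -0.1]
gripper_width: 50.9
gripper_force: 0.0
```

```bash
python3 - <<'E'
from h import *
s=status.state(); print(s["ee_pos"],s["ee_rot"],s["qpos"])
f=top(); H=hsv(f); h,sa,v=[H[...,i].astype(int) for i in range(3)]
m=((h<6)|(h>174))&(sa>150); m[:205]=0;m[240:]=0;m[:,:235]=0;m[:,280:]=0
print("rocker",rect(f,blob(m),36)); 
g=cams.grab_frame("scene"); cv2.imwrite("pics/s1.png",cv2.resize(g["color"][170:270,215:335,::-1],None,fx=5,fy=5,interpolation=2))
E
```

```text
[621.78049982 -25.50820529 164.67060621] [-1.79948905e+02 -5.19971595e-02  1.24464496e+02] [-3.41308128e+00  2.50523121e+01  8.85560262e+01  1.05488049e-02
  6.64639179e+01 -3.78818192e+01]Traceback (most recent call last):
  File "<stdin>", line 5, in <module>
  File "h.py", line 16, in blob
    n,l,s,c=cv2.connectedComponentsWithStats(m.astype(np.uint8)); return l==1+np.argmax(s[1:,4])
                                                                              ~~~~~~~~~^^^^^^^^^
    return _wrapfunc(a, 'argmax', axis=axis, out=out, **kwds)
    return bound(*args, **kwds)
ValueError: attempt to get argmax of an empty sequence
```

```bash
python3 - <<'E'
from h import *
g=cams.grab_frame("scene"); cv2.imwrite("pics/s1.png",cv2.resize(g["color"][150:260,215:345,::-1],None,fx=5,fy=5,interpolation=2))
E
```

```text
(no output)
```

View pics/s1.png

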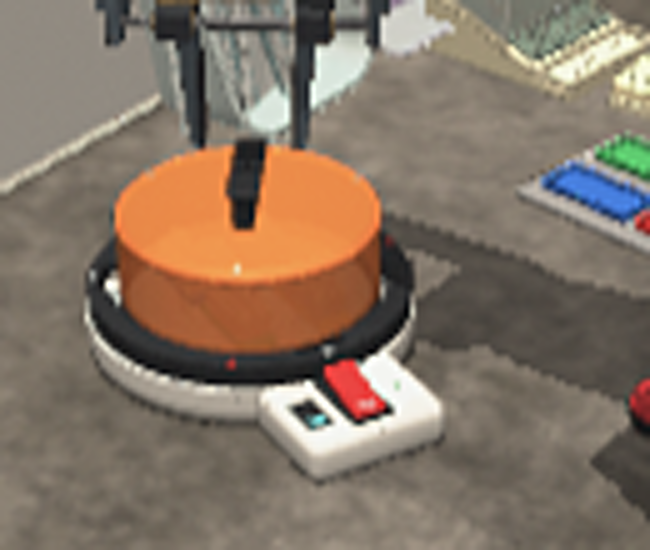

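The rocker now slopes down at its outer end (off), and the fingers straddle the handle around (250,180). Descending and gripping.

>>> apply_moves:
  increments:
    - [1, 0.001, 0, -0.015, 0, 0, -0.4]
    - [1, 0, 0, -0.015, 0, 0, 0]
    - [1, 0, 0, -0.012, 0, 0, 0]
    - [1, 0, 0, -0.006, 0, 0, 0]
    - [1, 0, 0, 0, 0, 0, 0]

```text
time_s: 4.53
ee_pos: [621.9, -25.0, 116.0]
ee_rot: [-179.9, -0.1, 124.1]
force: [-0.5, -1.2, -0.2]
gripper_width: 90.2
gripper_force: 0.0
```

>>> apply_moves:
  increments:
    - [-1, 0, 0, 0, 0, 0, 0]
    - [-1, 0, 0, 0, 0, 0, 0]
    - [-1, 0, 0, 0, 0, 0, 0]
    - [-1, 0, 0, 0, 0, 0, 0]
    - [-1, 0, 0, 0, 0, 0, 0]
  newtons: 45

```text
time_s: 4.95
ee_pos: [623.8, -25.5, 117.5]
ee_rot: [180.0, 0.0, 124.0]
force: [-0.0, 0.0, 0.2]
gripper_width: 60.6
gripper_force: 0.0
```

>>> apply_moves:
  increments:
    - [-1, 0, 0, 0, 0, 0, 0]
    - [-1, 0, 0, 0, 0, 0, 0]
    - [-1, 0, 0, 0, 0, 0, 0]
    - [-1, 0, 0, 0, 0, 0, 0]
    - [-1, 0, 0, 0, 0, 0, 0]

```text
time_s: 5.37
ee_pos: [623.6, -25.5, 116.9]
ee_rot: [180.0, -0.0, 124.0]
force: [0.3, 0.2, -0.6]
gripper_width: 27.4
gripper_force: 0.0
```

>>> apply_moves:
  increments:
    - [-1, 0, 0, 0, 0, 0, 0]
    - [-1, 0, 0, 0, 0, 0, 0]
    - [-1, 0, 0, 0, 0, 0, 0]
    - [-1, 0, 0, 0, 0, 0, 0]

```text
time_s: 5.7
ee_pos: [623.8, -25.3, 116.9]
ee_rot: [180.0, 0.0, 124.0]
force: [2.0, 0.5, -0.5]
gripper_width: 20.7
gripper_force: 45.0
```

>>> apply_moves:
  increments:
    - [-1, 0, 0, 0, 0, 0, 4]
    - [-1, 0, 0, 0, 0, 0, 4]
    - [-1, 0, 0, 0, 0, 0, 4]
    - [-1, 0, 0, 0, 0, 0, 4]
    - [-1, 0, 0, 0, 0, 0, 0]

```text
time_s: 6.12
ee_pos: [623.3, -25.7, 117.0]
ee_rot: [-180.0, -0.0, 140.1]
force: [-1.0, 1.0, 0.7]
gripper_width: 20.5
gripper_force: 45.0
```

>>> apply_moves:
  increments:
    - [-1, 0, 0, 0, 0, 0, 4]
    - [-1, 0, 0, 0, 0, 0, 4]
    - [-1, 0, 0, 0, 0, 0, 4]
    - [-1, 0, 0, 0, 0, 0, 4]
    - [-1, 0, 0, 0, 0, 0, 2]

```text
time_s: 6.53
ee_pos: [623.4, -25.6, 117.0]
ee_rot: [-180.0, -0.0, 158.1]
force: [-0.4, -0.3, 0.8]
gripper_width: 20.2
gripper_force: 45.0
```

>>> apply_moves:
  increments:
    - [-1, 0, 0, 0, 0, 0, 0]
    - [-1, 0, 0, 0, 0, 0, 1]

```text
time_s: 6.7
ee_pos: [623.4, -25.6, 117.0]
ee_rot: [-180.0, -0.0, 158.9]
force: [0.1, -0.3, 0.6]
gripper_width: 20.1
gripper_force: 45.0
```

```bash
python3 - <<'E'
from h import *
s=status.state(); print(s["ee_rot"],s["torque"],s["force"])
E
```

```text
[-1.79993393e+02 -1.68003635e-02  1.58940334e+02] [ 0.05264544 -0.10118314 -0.18747705] [ 0.08640827 -0.31518836  0.56682196]
```

>>> apply_moves:
  increments:
    - [-1, 0, 0, 0.003, 0, 0, 0]
    - [-1, 0, 0, 0.003, 0, 0, 0]
    - [-1, 0, 0, 0.003, 0, 0, 0]
    - [-1, 0, 0, 0.003, 0, 0, 0]

```text
time_s: 7.03
ee_pos: [623.3, -25.5, 128.9]
ee_rot: [-180.0, -0.0, 159.0]
force: [0.1, 1.3, -4.7]
gripper_width: 20.5
gripper_force: 45.0
```

```bash
python3 - <<'E'
from h import *
s=status.state(); print(s["ee_rot"],s["torque"],s["force"])
E
```

```text
[-1.79982609e+02 -4.52757561e-02  1.59019402e+02] [-0.00941905 -0.17994156 -0.09461928] [ 0.084989    1.32256855 -4.66332541]
```

>>> apply_moves:
  increments:
    - [-1, 0, 0, 0.01, 0, 0, 0]
    - [-1, 0, 0, 0.015, 0, 0, 0]
    - [-1, 0, 0, 0.02, 0, 0, 0]
    - [-1, 0, 0, 0.02, 0, 0, 0]
    - [-1, 0, 0, 0.01, 0, 0, 0]

```text
time_s: 7.45
ee_pos: [624.6, -25.3, 207.4]
ee_rot: [179.9, 0.2, 159.0]
force: [0.8, -0.2, -3.5]
gripper_width: 20.4
gripper_force: 45.0
```

>>> apply_moves:
  increments:
    - [-1, -0.008, 0.017, 0, 0, 0, 0]
    - [-1, -0.012, 0.025, 0, 0, 0, 0]
    - [-1, -0.014, 0.03, 0, 0, 0, 0]
    - [-1, -0.015, 0.032, 0, 0, 0, 0]
    - [-1, -0.015, 0.032, 0, 0, 0, 0]

```text
time_s: 7.87
ee_pos: [558.5, 111.6, 204.1]
ee_rot: [180.0, -0.0, 159.0]
force: [0.7, 1.8, -4.3]
gripper_width: 20.3
gripper_force: 45.0
```

>>> apply_moves:
  increments:
    - [-1, -0.015, 0.032, 0, 0, 0, 0]
    - [-1, -0.015, 0.032, 0, 0, 0, 0]
    - [-1, -0.015, 0.032, -0.01, 0, 0, 0]
    - [-1, -0.015, 0.032, -0.02, 0, 0, 0]
    - [-1, -0.015, 0.032, -0.02, 0, 0, 0]

```text
time_s: 8.28
ee_pos: [484.0, 272.2, 154.6]
ee_rot: [179.9, 0.1, 159.0]
force: [0.4, -0.1, -4.1]
gripper_width: 20.3
gripper_force: 45.0
```

>>> apply_moves:
  increments:
    - [-1, -0.012, 0.025, -0.02, 0, 0, 0]
    - [-1, -0.007, 0.015, -0.02, 0, 0, 0]
    - [-1, 0, 0, -0.015, 0, 0, 0]
    - [-1, 0, 0, 0, 0, 0, 0]
    - [-1, 0, 0, 0, 0, 0, 0]

```text
time_s: 8.7
ee_pos: [465.0, 310.4, 98.7]
ee_rot: [-179.9, -0.1, 159.1]
force: [0.3, -0.8, -3.9]
gripper_width: 20.3
gripper_force: 45.0
```

```bash
python3 - <<'E'
from h import *
s=status.state(); print(s["ee_rot"],s["torque"],s["force"],s["gripper_width"])
g=cams.grab_frame("scene"); cv2.imwrite("pics/s2.png",cv2.resize(g["color"][130:330,100:400,::-1],None,fx=2.6,fy=2.6,interpolation=2))
E
```

```text
[-1.79908630e+02 -6.19398364e-02  1.59069373e+02] [ 0.08485214 -0.18260101  0.00181232] [ 0.28692909 -0.8289271  -3.90560289] 20.343886056747486
```

View pics/s2.png

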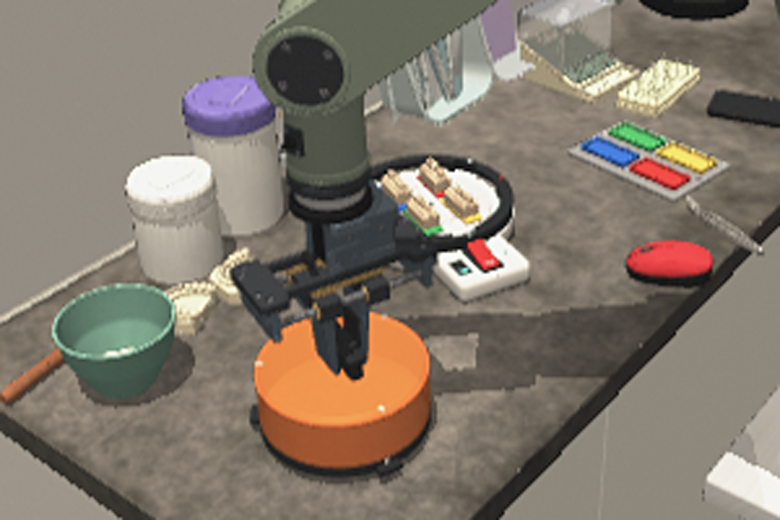

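The hood hangs upright just above the free worktop, and all four models (red, blue, yellow, green) stand on the turntable. Setting it down.

>>> apply_moves:
  increments:
    - [-1, 0, 0, -0.005, 0, 0, 0]
    - [-1, 0, 0, -0.004, 0, 0, 0]
    - [-1, 0, 0, -0.002, 0, 0, 0]
    - [-1, 0, 0, -0.001, 0, 0, 0]
    - [-1, 0, 0, 0, 0, 0, 0]

```text
time_s: 9.17
ee_pos: [465.7, 310.3, 87.1]
ee_rot: [180.0, 0.0, 159.0]
force: [-0.4, 0.5, -4.0]
gripper_width: 20.5
gripper_force: 45.0
```

>>> apply_moves:
  increments:
    - [1, 0, 0, 0, 0, 0, 0]
    - [1, 0, 0, 0, 0, 0, 0]
    - [1, 0, 0, 0, 0, 0, 0]
    - [1, 0, 0, 0, 0, 0, 0]
    - [1, 0, 0, 0, 0, 0, 0]

```text
time_s: 9.58
ee_pos: [465.8, 310.7, 87.4]
ee_rot: [180.0, 0.0, 159.0]
force: [0.2, 0.5, 0.3]
gripper_width: 50.6
gripper_force: 0.0
```

>>> apply_moves:
  increments:
    - [1, 0, 0, 0.02, 0, 0, 0]
    - [1, 0, 0, 0.04, 0, 0, 0]
    - [1, 0, 0, 0.04, 0, 0, 0]
    - [1, -0.02, -0.03, 0.03, 0, 0, 0]
    - [1, -0.02, -0.03, 0, 0, 0, 0]

```text
time_s: 10.0
ee_pos: [431.4, 256.3, 219.6]
ee_rot: [179.4, 0.5, 159.1]
force: [0.7, -0.5, -1.0]
gripper_width: 84.2
gripper_force: 0.0
```

>>> apply_moves:
  increments:
    - [1, -0.015, -0.035, 0, 0, 0, 0]
    - [1, -0.015, -0.035, 0, 0, 0, 0]
    - [1, 0, 0, 0, 0, 0, 0]

```text
time_s: 10.25
ee_pos: [393.9, 179.2, 213.7]
ee_rot: [-179.8, -0.1, 158.9]
force: [-0.4, 0.6, -0.7]
gripper_width: 91.3
gripper_force: 0.0
```

```bash
python3 - <<'E'
from h import *
s=status.state(); print(s["ee_pos"],s["ee_rot"],s["time_s"])
f=top()
c=f["color"][125:245,130:330,::-1]; cv2.imwrite("pics/t3.png",cv2.resize(c,None,fx=4,fy=4,interpolation=2))
for n in("red","blue","yellow","green"):
    for r in finder.trace("model_"+n,"top")[:2]:
        print(n,round(r["score"],2),[int(x) for x in r["rect"]],rect(f,r["pixels"],50))
E
```

```text
[393.94290169 179.23875135 213.72670011] [-1.79769946e+02 -7.80009226e-02  1.58910795e+02] 10.25
red 0.47 [281, 168, 13, 20] (array([642. , -64.8], dtype=float32), -24.3, array([58.2, 21.5]))
blue 0.69 [263, 159, 13, 20] (array([663. , -12.8], dtype=float32), -23.5, array([54. , 22.9]))
blue 0.25 [128, 205, 65, 55] (array([478.2, 312.1], dtype=float32), -74.9, array([176.4, 125.5]))
yellow 0.58 [269, 189, 16, 23] (array([578.9, -37. ], dtype=float32), -22.0, array([63.5, 24.9]))
green 0.46 [255, 182, 14, 21] (array([602. ,  10.8], dtype=float32), -24.2, array([58.6, 24.6]))
green 0.35 [271, 188, 12, 22] (array([580.3, -37.5], dtype=float32), -21.0, array([57.7, 22.6]))
```

View pics/t3.png

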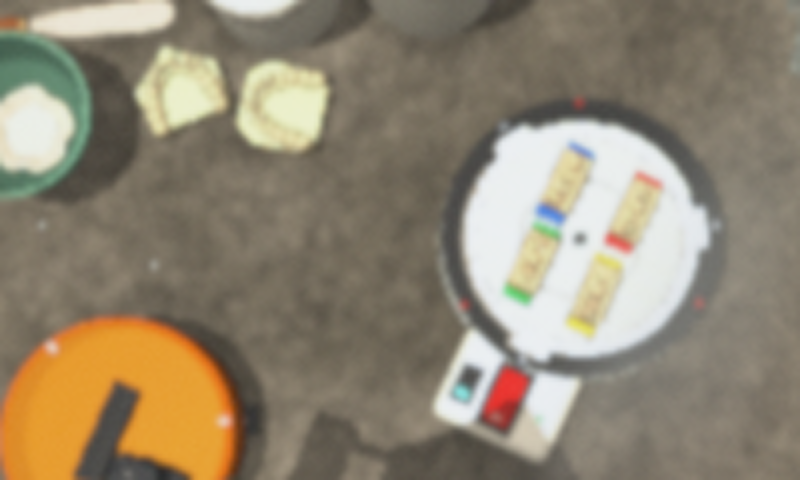

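All four models stand on the turntable in two rows, with the plate ends visible. Refining their centres from the coloured plate ends.

```bash
cat >> h.py <<'E'
HUE=dict(red=(-1,8),blue=(98,125),yellow=(19,34),green=(45,85))
def models(f,names,C=(623.4,-25.6),rad=76,z=38):
    H=hsv(f); h,s,v=[H[...,i].astype(int) for i in range(3)]; h=np.where(h>172,0,h)
    V,U=np.mgrid[:384,:512]; P=ray(f,np.c_[U.ravel(),V.ravel()],z).reshape(384,512,2)
    near=np.hypot(P[...,0]-C[0],P[...,1]-C[1])<rad
    for n in names:
        a,b=HUE[n]; m=near&(h>a)&(h<b)&(s>(130 if n=="yellow" else 100))
        k,l,st,c=cv2.connectedComponentsWithStats(m.astype(np.uint8))
        i=[j for j in np.argsort(-st[1:,4])+1 if st[j,4]>3][:2]
        e=ray(f,c[i],z); 
        if len(e)==2:
            d=e[1]-e[0]; print(n,"ctr",e.mean(0).round(1),"yaw",((np.degrees(np.arctan2(d[1],d[0]))+90)%180-90).round(1),"sep",np.linalg.norm(d).round(1),"area",st[i,4])
        else: print(n,"ends",e,st[i,4])
E
python3 - <<'E'
from h import *
models(top(),HUE)
E
```

```text
red ends [[620.9889761  -55.61293697]] [13]
blue ends [[641.15881866  -3.18074815]] [12]
yellow ends [[558.349798   -27.03461655]] [5]
green ends [[579.49320964  19.9886914 ]] [8]
```

>>> apply_moves:
  increments:
    - [0, 0.015, -0.018, 0, 0, 0, -1.5]
    - [0, 0.026, -0.03, 0, 0, 0, 0]
    - [0, 0.026, -0.03, -0.01, 0, 0, 0]
    - [0, 0.026, -0.03, -0.02, 0, 0, 0]
    - [0, 0.026, -0.03, -0.02, 0, 0, 0]

```text
time_s: 10.97
ee_pos: [515.9, 49.1, 165.8]
ee_rot: [179.9, 0.1, 157.6]
force: [0.4, 0.5, 0.9]
gripper_width: 60.9
gripper_force: 0.0
```

>>> apply_moves:
  increments:
    - [0, 0.026, -0.03, -0.02, 0, 0, 0]
    - [0, 0.024, -0.027, -0.02, 0, 0, 0]
    - [0, 0.0175, -0.0205, -0.02, 0, 0, 0]
    - [0, 0, 0, 0, 0, 0, 0]
    - [0, 0, 0, 0, 0, 0, 0]

```text
time_s: 11.38
ee_pos: [579.7, -26.2, 105.2]
ee_rot: [-180.0, -0.2, 157.5]
force: [0.2, 0.4, 1.0]
gripper_width: 45.8
gripper_force: 0.0
```

>>> apply_moves:
  increments:
    - [0, 0.001, -0.0005, 0, 0, 0, 0]
    - [0, 0, 0, 0, 0, 0, 0]

```text
time_s: 11.55
ee_pos: [580.7, -25.3, 108.2]
ee_rot: [180.0, 0.1, 157.6]
force: [0.6, -0.6, 0.3]
gripper_width: 45.6
gripper_force: 0.0
```

>>> apply_moves:
  increments:
    - [0, 0.001, -0.0115, -0.005, 0, 0, 0]
    - [0, 0, 0, -0.01, 0, 0, 0]
    - [0, 0, 0, -0.015, 0, 0, 0]
    - [0, 0, 0, -0.015, 0, 0, 0]
    - [0, 0, 0, -0.007, 0, 0, 0]

```text
time_s: 11.97
ee_pos: [579.9, -37.8, 53.6]
ee_rot: [-180.0, -0.2, 157.5]
force: [-0.6, 0.1, -1.0]
gripper_width: 45.4
gripper_force: 0.0
```

>>> apply_moves:
  increments:
    - [0, 0, 0, 0, 0, 0, 0]
    - [-1, 0, 0, 0, 0, 0, 0]
    - [-1, 0, 0, 0, 0, 0, 0]
    - [-1, 0, 0, 0, 0, 0, 0]
    - [-1, 0, 0, 0, 0, 0, 0]
  newtons: 15

```text
time_s: 12.38
ee_pos: [582.0, -38.0, 56.2]
ee_rot: [180.0, 0.1, 157.5]
force: [-1.0, 0.0, 2.2]
gripper_width: 23.8
gripper_force: 15.0
```

>>> apply_moves:
  increments:
    - [-1, 0, 0, 0.01, 0, 0, 0]
    - [-1, 0, 0, 0.025, 0, 0, 0]
    - [-1, 0, 0, 0.02, 0, 0, 0]
    - [-1, -0.007, -0.016, 0, 0, 0, 2]
    - [-1, -0.0125, -0.028, 0, 0, 0, 2]
  newtons: 25

```text
time_s: 12.8
ee_pos: [564.2, -80.8, 113.1]
ee_rot: [179.9, 0.3, 161.8]
force: [-0.4, -1.4, -0.5]
gripper_width: 24.2
gripper_force: 25.0
```

>>> apply_moves:
  increments:
    - [-1, -0.0125, -0.028, 0, 0, 0, 2]
    - [-1, -0.0125, -0.028, 0, 0, 0, 2]
    - [-1, -0.0125, -0.028, 0, 0, 0, 2]
    - [-1, -0.0125, -0.028, 0, 0, 0, 2]
    - [-1, -0.0125, -0.028, 0, 0, 0, 1.8]

```text
time_s: 13.22
ee_pos: [498.9, -223.3, 111.5]
ee_rot: [-180.0, 0.1, 171.4]
force: [0.4, -0.2, -1.1]
gripper_width: 23.8
gripper_force: 25.0
```

>>> apply_moves:
  increments:
    - [-1, -0.0125, -0.028, -0.01, 0, 0, 0]
    - [-1, -0.0125, -0.028, -0.01, 0, 0, 0]
    - [-1, -0.0125, -0.028, -0.01, 0, 0, 0]
    - [-1, -0.0125, -0.028, -0.01, 0, 0, 0]
    - [-1, -0.012, -0.025, 0, 0, 0, 0]

```text
time_s: 13.63
ee_pos: [435.9, -360.0, 69.6]
ee_rot: [179.9, -0.1, 171.3]
force: [0.6, 0.2, -0.9]
gripper_width: 23.7
gripper_force: 25.0
```

>>> apply_moves:
  increments:
    - [-1, 0, 0, 0, 0, 0, 0]
    - [-1, 0, 0, 0, 0, 0, 0]

```text
time_s: 13.8
ee_pos: [437.0, -360.3, 71.0]
ee_rot: [-180.0, 0.0, 171.2]
force: [0.6, 0.7, -0.5]
gripper_width: 23.4
gripper_force: 25.0
```

>>> apply_moves:
  increments:
    - [-1, 0.0015, 0.0008, -0.01, 0, 0, 0]
    - [-1, 0, 0, -0.012, 0, 0, 0]
    - [-1, 0, 0, -0.01, 0, 0, 0]
    - [-1, 0, 0, -0.004, 0, 0, 0]
    - [-1, 0, 0, -0.002, 0, 0, 0]

```text
time_s: 14.22
ee_pos: [439.8, -357.8, 32.4]
ee_rot: [-179.9, 0.1, 171.4]
force: [-0.4, -2.0, 0.8]
gripper_width: 23.9
gripper_force: 24.8
```

>>> apply_moves:
  increments:
    - [-1, 0, 0, -0.001, 0, 0, 0]
    - [-1, 0, 0, 0, 0, 0, 0]

```text
time_s: 14.38
ee_pos: [439.6, -357.8, 31.6]
ee_rot: [-180.0, 0.0, 171.4]
force: [0.3, -1.0, 3.3]
gripper_width: 24.0
gripper_force: 24.8
```

```bash
python3 - <<'E'
from h import *
s=status.state(); print(s["ee_pos"],s["force"],s["torque"],s["gripper_width"])
g=cams.grab_frame("scene"); cv2.imwrite("pics/s4.png",cv2.resize(g["color"][165:225,300:400,::-1],None,fx=7,fy=7,interpolation=2))
E
```

```text
[ 439.61276948 -357.82334174   31.58738859] [ 0.29025026 -0.95215347  3.31209861] [-0.03813234 -0.17180075 -0.01280836] 24.049482195764938
```

View pics/s4.png

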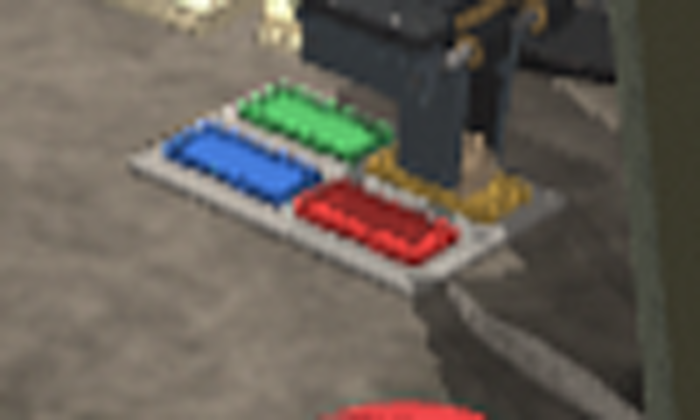

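The model is in the yellow tray at the expected height. Releasing and returning to the station for green.

>>> apply_moves:
  increments:
    - [0, 0, 0, 0, 0, 0, 0]
    - [0, 0, 0, 0, 0, 0, 0]
    - [0, 0, 0, 0, 0, 0, 0]
    - [0, 0, 0, 0, 0, 0, 0]
    - [0, 0, 0, 0.01, 0, 0, 0]
  newtons: 15

```text
time_s: 14.85
ee_pos: [437.7, -357.1, 39.9]
ee_rot: [179.9, -0.2, 171.3]
force: [0.8, -0.2, 0.6]
gripper_width: 46.0
gripper_force: 0.0
```

>>> apply_moves:
  increments:
    - [0, 0, 0, 0.03, 0, 0, 0]
    - [0, 0, 0, 0.04, 0, 0, 0]
    - [0, 0.013, 0.029, 0, 0, 0, -1.8]
    - [0, 0.013, 0.029, 0, 0, 0, -2]
    - [0, 0.013, 0.029, 0, 0, 0, -2]

```text
time_s: 15.27
ee_pos: [478.5, -270.8, 113.1]
ee_rot: [-180.0, 0.1, 165.3]
force: [0.2, -0.2, -0.1]
gripper_width: 45.5
gripper_force: 0.0
```

>>> apply_moves:
  increments:
    - [0, 0.013, 0.029, 0, 0, 0, -2]
    - [0, 0.013, 0.029, 0, 0, 0, -2]
    - [0, 0.013, 0.029, 0, 0, 0, -2]
    - [0, 0.013, 0.029, 0, 0, 0, -2]
    - [0, 0, 0, 0, 0, 0, 0]

```text
time_s: 15.68
ee_pos: [531.9, -150.9, 112.2]
ee_rot: [179.9, 0.1, 157.7]
force: [-0.0, -0.6, 0.2]
gripper_width: 45.4
gripper_force: 0.0
```

```bash
python3 - <<'E'
from h import *
s=status.state(); print(s["ee_pos"],s["ee_rot"])
f=top()
for n in("red","blue","yellow","green"):
    for r in finder.trace("model_"+n,"top")[:2]:
        print(n,round(r["score"],2),[int(x) for x in r["rect"]],rect(f,r["pixels"],50 if r["rect"][0]<330 else 25))
cv2.imwrite("pics/t4.png",cv2.resize(f["color"][140:280,235:415,::-1],None,fx=4.2,fy=4.2,interpolation=2))
E
```

```text
[ 531.85753888 -150.89750727  112.2010584 ] [1.79861554e+02 6.82137946e-02 1.57707180e+02]
red 0.72 [279, 171, 17, 21] (array([643.1, -65.1], dtype=float32), -24.7, array([57.5, 22.8]))
blue 0.53 [262, 161, 16, 19] (array([661.4, -12.3], dtype=float32), -22.3, array([57.7, 21.9]))
blue 0.17 [235, 151, 72, 89] (array([602.2, -10.7], dtype=float32), -22.0, array([251.5, 165.7]))
yellow 0.65 [377, 238, 11, 20] (array([ 439.2, -358.4], dtype=float32), -7.1, array([56.2, 27.4]))
green 0.73 [254, 182, 13, 24] (array([601.2,  11.8], dtype=float32), -21.1, array([57.8, 23.3]))
green 0.64 [263, 161, 16, 20] (array([662.5, -12.5], dtype=float32), -24.1, array([57.9, 21.3]))
```

View pics/t4.png

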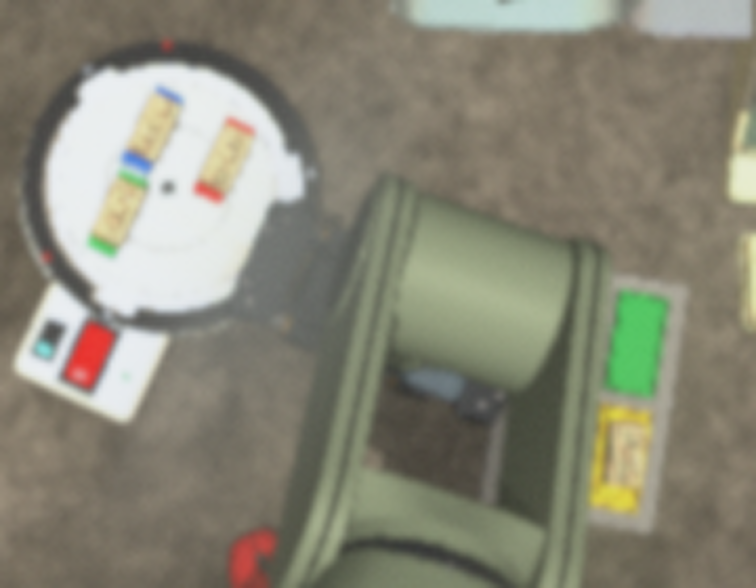

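Yellow stands in its tray at (622,458), and the other three models are unmoved. Fetching green.

>>> apply_moves:
  increments:
    - [0, 0.014, 0.032, 0, 0, 0, 0]
    - [0, 0.014, 0.032, 0, 0, 0, 0]
    - [0, 0.014, 0.032, 0, 0, 0, 0]
    - [0, 0.014, 0.033, 0, 0, 0, 0]
    - [0, 0.0145, 0.033, 0, 0, 0, 0]

```text
time_s: 16.35
ee_pos: [600.7, 6.6, 111.6]
ee_rot: [-180.0, -0.0, 157.4]
force: [0.4, -0.5, 0.3]
gripper_width: 45.6
gripper_force: 0.0
```

>>> apply_moves:
  increments:
    - [0, 0, 0, 0, 0, 0, 0]
    - [0, 0, 0, 0, 0, 0, 0]
    - [0, 0, 0, 0, 0, 0, 0]

```text
time_s: 16.6
ee_pos: [599.9, 5.6, 111.2]
ee_rot: [-180.0, -0.0, 157.5]
force: [-0.2, 0.1, 0.2]
gripper_width: 45.6
gripper_force: 0.0
```

>>> apply_moves:
  increments:
    - [0, 0.0025, 0.0055, -0.006, 0, 0, 0]
    - [0, 0, 0, -0.015, 0, 0, 0]
    - [0, 0, 0, -0.015, 0, 0, 0]
    - [0, 0, 0, -0.014, 0, 0, 0]
    - [0, 0, 0, -0.006, 0, 0, 0]

```text
time_s: 17.02
ee_pos: [601.3, 11.0, 53.3]
ee_rot: [-179.9, -0.2, 157.4]
force: [-0.9, -0.5, -0.1]
gripper_width: 45.5
gripper_force: 0.0
```

>>> apply_moves:
  increments:
    - [0, 0, 0, 0, 0, 0, 0]
    - [-1, 0, 0, 0, 0, 0, 0]
    - [-1, 0, 0, 0, 0, 0, 0]
    - [-1, 0, 0, 0, 0, 0, 0]
    - [-1, 0, 0, 0, 0, 0, 0]
  newtons: 15

```text
time_s: 17.43
ee_pos: [603.5, 12.2, 56.3]
ee_rot: [180.0, 0.1, 157.5]
force: [-0.0, 0.0, 2.7]
gripper_width: 23.7
gripper_force: 15.0
```

>>> apply_moves:
  increments:
    - [-1, 0, 0, 0, 0, 0, 0]

```text
time_s: 17.52
ee_pos: [603.5, 12.2, 56.3]
ee_rot: [180.0, 0.1, 157.5]
force: [-0.4, -1.7, 2.7]
gripper_width: 23.5
gripper_force: 15.0
```

>>> apply_moves:
  increments:
    - [-1, 0, 0, 0.01, 0, 0, 0]
    - [-1, 0, 0, 0.025, 0, 0, 0]
    - [-1, 0, 0, 0.025, 0, 0, 0]
    - [-1, -0.004, -0.018, 0, 0, 0, 2]
    - [-1, -0.007, -0.0333, 0, 0, 0, 2]
  newtons: 25

```text
time_s: 17.93
ee_pos: [593.9, -36.9, 118.2]
ee_rot: [179.8, 0.3, 161.9]
force: [-0.3, -1.4, 0.0]
gripper_width: 24.1
gripper_force: 25.0
```

>>> apply_moves:
  increments:
    - [-1, -0.007, -0.0333, 0, 0, 0, 2]
    - [-1, -0.007, -0.0333, 0, 0, 0, 2]
    - [-1, -0.007, -0.0333, 0, 0, 0, 2]
    - [-1, -0.007, -0.0333, 0, 0, 0, 2]
    - [-1, -0.007, -0.0333, 0, 0, 0, 1.8]

```text
time_s: 18.35
ee_pos: [556.5, -206.8, 116.3]
ee_rot: [180.0, 0.0, 171.5]
force: [0.3, -0.6, 0.0]
gripper_width: 23.8
gripper_force: 25.0
```

>>> apply_moves:
  increments:
    - [-1, -0.007, -0.0333, 0, 0, 0, 0]
    - [-1, -0.007, -0.0333, -0.01, 0, 0, 0]
    - [-1, -0.007, -0.0333, -0.01, 0, 0, 0]
    - [-1, -0.007, -0.0333, -0.01, 0, 0, 0]
    - [-1, -0.007, -0.0333, -0.01, 0, 0, 0]

```text
time_s: 18.77
ee_pos: [521.5, -373.5, 75.8]
ee_rot: [-180.0, 0.0, 171.3]
force: [0.8, -0.3, -0.8]
gripper_width: 23.9
gripper_force: 25.0
```

>>> apply_moves:
  increments:
    - [-1, 0, 0, 0, 0, 0, 0]
    - [-1, 0, 0, 0, 0, 0, 0]
    - [-1, 0, 0, 0, 0, 0, 0]

```text
time_s: 19.02
ee_pos: [522.0, -371.6, 75.8]
ee_rot: [180.0, 0.0, 171.3]
force: [0.5, -0.2, -0.1]
gripper_width: 23.6
gripper_force: 25.0
```

>>> apply_moves:
  increments:
    - [-1, 0.0005, -0.001, -0.015, 0, 0, 0]
    - [-1, 0, 0, -0.015, 0, 0, 0]
    - [-1, 0, 0, -0.008, 0, 0, 0]
    - [-1, 0, 0, -0.004, 0, 0, 0]
    - [-1, 0, 0, -0.002, 0, 0, 0]

```text
time_s: 19.43
ee_pos: [522.5, -371.5, 31.8]
ee_rot: [179.9, -0.1, 171.4]
force: [-3.2, 3.1, 11.6]
gripper_width: 23.7
gripper_force: 25.0
```

>>> apply_moves:
  increments:
    - [-1, 0, 0, 0, 0, 0, 0]
    - [-1, 0, 0, 0, 0, 0, 0]

```text
time_s: 19.6
ee_pos: [523.1, -372.9, 32.3]
ee_rot: [-180.0, 0.1, 171.4]
force: [0.3, 0.3, -0.3]
gripper_width: 24.2
gripper_force: 25.0
```

>>> apply_moves:
  increments:
    - [0, 0, 0, 0, 0, 0, 0]
    - [0, 0, 0, 0, 0, 0, 0]
    - [0, 0, 0, 0, 0, 0, 0]
    - [0, 0, 0, 0, 0, 0, 0]
    - [0, 0, 0, 0.01, 0, 0, 0]
  newtons: 15

```text
time_s: 20.02
ee_pos: [521.2, -372.2, 39.9]
ee_rot: [179.9, -0.2, 171.3]
force: [-0.5, -0.4, -0.3]
gripper_width: 45.6
gripper_force: 0.0
```

>>> apply_moves:
  increments:
    - [0, 0, 0, 0.03, 0, 0, 0]
    - [0, 0, 0, 0.04, 0, 0, 0]
    - [0, 0.011, 0.028, 0, 0, 0, -2]
    - [0, 0.011, 0.028, 0, 0, 0, -2]
    - [0, 0.011, 0.028, 0, 0, 0, -2]

```text
time_s: 20.43
ee_pos: [556.0, -288.8, 113.4]
ee_rot: [-180.0, 0.2, 165.1]
force: [1.1, 0.2, -0.5]
gripper_width: 45.5
gripper_force: 0.0
```

>>> apply_moves:
  increments:
    - [0, 0.011, 0.028, 0, 0, 0, -2]
    - [0, 0.011, 0.028, 0, 0, 0, -2]
    - [0, 0.011, 0.028, 0, 0, 0, -2]
    - [0, 0.011, 0.028, 0, 0, 0, -2]
    - [0, 0, 0, 0, 0, 0, 0]

```text
time_s: 20.85
ee_pos: [601.3, -172.3, 112.3]
ee_rot: [179.9, 0.1, 157.5]
force: [0.4, 0.3, 0.5]
gripper_width: 45.6
gripper_force: 0.0
```

```bash
python3 - <<'E'
from h import *
s=status.state(); print(s["ee_pos"],s["ee_rot"])
f=top()
for n in("red","blue","yellow","green"):
    for r in finder.trace("model_"+n,"top")[:2]:
        print(n,round(r["score"],2),[int(x) for x in r["rect"]],rect(f,r["pixels"],50 if r["rect"][0]<330 else 25))
E
```

```text
[ 601.26932463 -172.34524077  112.3056856 ] [1.79850495e+02 6.10076172e-02 1.57506041e+02]
red 0.62 [280, 168, 13, 21] (array([642.7, -64.6], dtype=float32), -26.0, array([60.1, 25.6]))
blue 0.56 [264, 162, 14, 18] (array([660.3, -12.3], dtype=float32), -22.1, array([59.5, 25.1]))
yellow 0.69 [248, 221, 12, 11] (array([500.8,  27. ], dtype=float32), -22.4, array([41.4, 21.8]))
yellow 0.58 [377, 239, 11, 19] (array([ 438.6, -361.3], dtype=float32), -10.7, array([50.9, 19.8]))
green 0.55 [384, 213, 8, 22] (array([ 525. , -374.5], dtype=float32), -8.8, array([56.4, 17.7]))
```

>>> apply_moves:
  increments:
    - [0, 0.011, 0.027, 0, 0, 0, 0]
    - [0, 0.011, 0.027, 0, 0, 0, 0]
    - [0, 0.011, 0.027, 0, 0, 0, 0]
    - [0, 0.0097, 0.026, 0, 0, 0, 0]
    - [0, 0, 0, 0, 0, 0, 0]

```text
time_s: 21.52
ee_pos: [643.6, -67.1, 111.5]
ee_rot: [179.9, 0.0, 157.4]
force: [-0.2, -0.4, 0.3]
gripper_width: 45.6
gripper_force: 0.0
```

>>> apply_moves:
  increments:
    - [0, 0, 0, 0, 0, 0, 0]
    - [0, 0, 0, 0, 0, 0, 0]

```text
time_s: 21.68
ee_pos: [641.7, -71.3, 111.3]
ee_rot: [-180.0, -0.0, 157.3]
force: [-0.9, 0.6, 0.5]
gripper_width: 45.4
gripper_force: 0.0
```

>>> apply_moves:
  increments:
    - [0, 0.0028, 0.006, -0.006, 0, 0, 0]
    - [0, 0, 0, -0.015, 0, 0, 0]
    - [0, 0, 0, -0.015, 0, 0, 0]
    - [0, 0, 0, -0.014, 0, 0, 0]
    - [0, 0, 0, -0.006, 0, 0, 0]

```text
time_s: 22.1
ee_pos: [643.4, -64.8, 53.0]
ee_rot: [-179.9, -0.2, 157.2]
force: [-1.0, -0.6, 1.2]
gripper_width: 45.8
gripper_force: 0.0
```

>>> apply_moves:
  increments:
    - [0, 0, 0, 0, 0, 0, 0]
    - [-1, 0, 0, 0, 0, 0, 0]
    - [-1, 0, 0, 0, 0, 0, 0]
    - [-1, 0, 0, 0, 0, 0, 0]
    - [-1, 0, 0, 0, 0, 0, 0]
  newtons: 15

```text
time_s: 22.52
ee_pos: [645.5, -64.2, 56.4]
ee_rot: [180.0, 0.1, 157.3]
force: [0.0, -0.2, 1.4]
gripper_width: 23.8
gripper_force: 15.0
```

>>> apply_moves:
  increments:
    - [-1, 0, 0, 0, 0, 0, 0]

```text
time_s: 22.6
ee_pos: [645.5, -64.2, 56.4]
ee_rot: [180.0, 0.1, 157.3]
force: [0.7, -0.8, 2.7]
gripper_width: 23.8
gripper_force: 15.0
```

>>> apply_moves:
  increments:
    - [-1, 0, 0, 0.01, 0, 0, 0]
    - [-1, 0, 0, 0.025, 0, 0, 0]
    - [-1, 0, 0, 0.025, 0, 0, 0]
    - [-1, -0.01, -0.012, 0, 0, 0, 2]
    - [-1, -0.0235, -0.028, 0, 0, 0, 2]
  newtons: 25

```text
time_s: 23.02
ee_pos: [615.0, -102.1, 118.2]
ee_rot: [179.8, 0.4, 161.7]
force: [0.1, -1.0, -0.1]
gripper_width: 23.6
gripper_force: 25.0
```

>>> apply_moves:
  increments:
    - [-1, -0.0235, -0.028, 0, 0, 0, 2]
    - [-1, -0.0235, -0.028, 0, 0, 0, 2]
    - [-1, -0.0235, -0.028, 0, 0, 0, 2]
    - [-1, -0.0235, -0.028, 0, 0, 0, 2]
    - [-1, -0.0235, -0.028, -0.01, 0, 0, 2]

```text
time_s: 23.43
ee_pos: [494.0, -245.6, 107.8]
ee_rot: [-179.9, 0.3, 171.5]
force: [0.7, -0.4, -0.4]
gripper_width: 23.7
gripper_force: 25.0
```

>>> apply_moves:
  increments:
    - [-1, -0.0235, -0.028, -0.015, 0, 0, 0]
    - [-1, -0.0235, -0.028, -0.015, 0, 0, 0]
    - [-1, 0, 0, 0, 0, 0, 0]
    - [-1, 0, 0, 0, 0, 0, 0]
    - [-1, 0, 0, 0, 0, 0, 0]

```text
time_s: 23.85
ee_pos: [447.5, -300.1, 76.1]
ee_rot: [-180.0, 0.1, 171.3]
force: [-0.4, -0.3, 0.3]
gripper_width: 23.9
gripper_force: 25.0
```

>>> apply_moves:
  increments:
    - [-1, 0, 0, -0.015, 0, 0, 0]
    - [-1, 0, 0, -0.015, 0, 0, 0]
    - [-1, 0, 0, -0.008, 0, 0, 0]
    - [-1, 0, 0, -0.004, 0, 0, 0]
    - [-1, 0, 0, -0.002, 0, 0, 0]

```text
time_s: 24.27
ee_pos: [447.5, -299.0, 31.8]
ee_rot: [180.0, -0.0, 171.4]
force: [-3.7, 3.1, 14.6]
gripper_width: 23.5
gripper_force: 25.0
```

>>> apply_moves:
  increments:
    - [-1, 0, 0, -0.0005, 0, 0, 0]
    - [-1, 0, 0, 0, 0, 0, 0]

```text
time_s: 24.43
ee_pos: [447.8, -299.6, 31.9]
ee_rot: [-180.0, 0.1, 171.4]
force: [-0.1, 0.8, 1.8]
gripper_width: 23.8
gripper_force: 25.0
```

>>> apply_moves:
  increments:
    - [0, 0, 0, 0, 0, 0, 0]
    - [0, 0, 0, 0, 0, 0, 0]
    - [0, 0, 0, 0, 0, 0, 0]
    - [0, 0, 0, 0, 0, 0, 0]
    - [0, 0, 0, 0.01, 0, 0, 0]
  newtons: 15

```text
time_s: 24.85
ee_pos: [445.9, -299.3, 39.7]
ee_rot: [179.9, -0.2, 171.3]
force: [-0.5, -0.1, -0.3]
gripper_width: 45.5
gripper_force: 0.0
```

>>> apply_moves:
  increments:
    - [0, 0, 0, 0.03, 0, 0, 0]
    - [0, 0, 0, 0.04, 0, 0, 0]
    - [0, 0.02, 0.028, 0, 0, 0, -2]
    - [0, 0.02, 0.028, 0, 0, 0, -2]
    - [0, 0.02, 0.028, 0, 0, 0, -2]

```text
time_s: 25.27
ee_pos: [507.9, -215.7, 112.8]
ee_rot: [-180.0, 0.2, 165.1]
force: [0.7, -0.9, -0.1]
gripper_width: 45.8
gripper_force: 0.0
```

>>> apply_moves:
  increments:
    - [0, 0.02, 0.028, 0, 0, 0, -2]
    - [0, 0.02, 0.028, 0, 0, 0, -2]
    - [0, 0.02, 0.028, 0, 0, 0, -2]
    - [0, 0.01, 0.02, 0, 0, 0, -2]
    - [0, 0, 0, 0, 0, 0, 0]

```text
time_s: 25.68
ee_pos: [579.2, -108.4, 111.6]
ee_rot: [179.9, 0.1, 157.5]
force: [-0.2, 0.6, 0.5]
gripper_width: 45.7
gripper_force: 0.0
```

```bash
python3 - <<'E'
from h import *
s=status.state(); print(s["ee_pos"],s["ee_rot"])
f=top()
for n in("red","blue","yellow","green"):
    for r in finder.trace("model_"+n,"top")[:2]:
        print(n,round(r["score"],2),[int(x) for x in r["rect"]],rect(f,r["pixels"],50 if r["rect"][0]<330 else 25))
E
```

```text
[ 579.15862602 -108.40902198  111.59598672] [1.79887067e+02 9.38021575e-02 1.57506965e+02]
red 0.67 [355, 237, 11, 21] (array([ 447.3, -296.7], dtype=float32), -6.6, array([57.3, 26.2]))
blue 0.52 [262, 163, 14, 17] (array([661.4, -12.4], dtype=float32), -24.6, array([57.5, 23.7]))
yellow 0.52 [107, 130, 43, 43] (array([702.1, 408.8], dtype=float32), -83.0, array([111.5, 108. ]))
yellow 0.46 [379, 238, 10, 22] (array([ 441.7, -358.2], dtype=float32), -3.9, array([58.8, 28.6]))
green 0.47 [381, 209, 11, 27] (array([ 524., -370.], dtype=float32), -10.9, array([56. , 28.3]))
```

```bash
python3 - <<'E'
from h import *
f=top(); g=cams.grab_frame("scene")
print("front base",ray(f,[(238,133),(222,128)],0)); 
for z in(100,150,200): print(z,ray(f,[(235,100)],z),ray(f,[(235,117)],z),ray(g,[(294*.64,265*.64)],z))
E
```

```text
front base [[786.7265416   91.97152429]
 [801.18326014 143.0176625 ]]
100 [[859.87409011  99.32559977]] [[809.1126629  97.5416775]] [[931.17663434  16.37634754]]
150 [[843.21416955  96.39724254]] [[794.6739117   94.69137942]] [[854.35517795  81.74808548]]
200 [[826.55424899  93.46888532]] [[780.2351605   91.84108134]] [[777.53372157 147.11982343]]
```

>>> apply_moves:
  increments:
    - [0, 0.02, 0.024, 0, 0, 0, 0]
    - [0, 0.022, 0.024, 0, 0, 0, 0]
    - [0, 0.022, 0.024, 0, 0, 0, 0]
    - [0, 0.0215, 0.024, 0, 0, 0, 0]
    - [0, 0, 0, 0, 0, 0, 0]

```text
time_s: 26.45
ee_pos: [666.0, -12.8, 110.9]
ee_rot: [179.8, 0.2, 157.5]
force: [-0.1, 0.1, -0.1]
gripper_width: 45.4
gripper_force: 0.0
```

>>> apply_moves:
  increments:
    - [0, 0, 0, 0, 0, 0, 0]
    - [0, 0, 0, 0, 0, 0, 0]

```text
time_s: 26.62
ee_pos: [661.6, -17.0, 110.6]
ee_rot: [-179.9, -0.1, 157.3]
force: [-0.6, 0.7, -0.2]
gripper_width: 45.7
gripper_force: 0.0
```

>>> apply_moves:
  increments:
    - [0, 0.0025, 0.0045, -0.006, 0, 0, 0]
    - [0, 0, 0, -0.015, 0, 0, 0]
    - [0, 0, 0, -0.015, 0, 0, 0]
    - [0, 0, 0, -0.014, 0, 0, 0]
    - [0, 0, 0, -0.006, 0, 0, 0]

```text
time_s: 27.03
ee_pos: [662.9, -12.4, 52.7]
ee_rot: [-179.9, -0.2, 157.2]
force: [-0.7, -0.3, -0.1]
gripper_width: 46.2
gripper_force: 0.0
```

>>> apply_moves:
  increments:
    - [0, 0, 0, 0, 0, 0, 0]
    - [-1, 0, 0, 0, 0, 0, 0]
    - [-1, 0, 0, 0, 0, 0, 0]
    - [-1, 0, 0, 0, 0, 0, 0]
    - [-1, 0, 0, 0, 0, 0, 0]
  newtons: 15

```text
time_s: 27.45
ee_pos: [665.5, -11.6, 55.9]
ee_rot: [180.0, 0.1, 157.3]
force: [0.4, -1.2, 2.0]
gripper_width: 24.1
gripper_force: 15.0
```

>>> apply_moves:
  increments:
    - [-1, 0, 0, 0, 0, 0, 0]

```text
time_s: 27.53
ee_pos: [665.5, -11.6, 55.9]
ee_rot: [180.0, 0.1, 157.3]
force: [0.1, -0.4, 3.2]
gripper_width: 24.1
gripper_force: 15.0
```

>>> apply_moves:
  increments:
    - [-1, 0, 0, 0.01, 0, 0, 0]
    - [-1, 0, 0, 0.025, 0, 0, 0]
    - [-1, 0, 0, 0.025, 0, 0, 0]
    - [-1, -0.007, -0.0165, 0, 0, 0, 2]
    - [-1, -0.0141, -0.0316, 0, 0, 0, 2]
  newtons: 25

```text
time_s: 27.95
ee_pos: [646.4, -57.3, 117.8]
ee_rot: [179.8, 0.3, 161.7]
force: [0.7, -0.4, -1.0]
gripper_width: 23.7
gripper_force: 25.0
```

>>> apply_moves:
  increments:
    - [-1, -0.0141, -0.0316, 0, 0, 0, 2]
    - [-1, -0.0141, -0.0316, 0, 0, 0, 2]
    - [-1, -0.0141, -0.0316, 0, 0, 0, 2]
    - [-1, -0.0141, -0.0316, 0, 0, 0, 2]
    - [-1, -0.0141, -0.0316, 0, 0, 0, 2]

```text
time_s: 28.37
ee_pos: [572.6, -218.8, 115.8]
ee_rot: [180.0, 0.0, 171.5]
force: [1.1, -0.1, -0.8]
gripper_width: 23.8
gripper_force: 25.0
```

>>> apply_moves:
  increments:
    - [-1, -0.0141, -0.0316, -0.01, 0, 0, 0]
    - [-1, -0.0141, -0.0316, -0.01, 0, 0, 0]
    - [-1, -0.0141, -0.0316, -0.02, 0, 0, 0]
    - [-1, 0, 0, 0, 0, 0, 0]
    - [-1, 0, 0, 0, 0, 0, 0]

```text
time_s: 28.78
ee_pos: [529.6, -313.5, 74.3]
ee_rot: [179.9, -0.1, 171.1]
force: [0.8, 0.8, -0.8]
gripper_width: 23.8
gripper_force: 25.0
```

>>> apply_moves:
  increments:
    - [-1, 0, 0, 0, 0, 0, 0]

```text
time_s: 28.87
ee_pos: [531.3, -312.3, 75.4]
ee_rot: [180.0, 0.0, 171.3]
force: [-0.2, -0.7, 0.2]
gripper_width: 23.9
gripper_force: 25.0
```

>>> apply_moves:
  increments:
    - [-1, 0, -0.0003, -0.015, 0, 0, 0]
    - [-1, 0, 0, -0.015, 0, 0, 0]
    - [-1, 0, 0, -0.008, 0, 0, 0]
    - [-1, 0, 0, -0.004, 0, 0, 0]
    - [-1, 0, 0, -0.002, 0, 0, 0]

```text
time_s: 29.28
ee_pos: [531.4, -311.5, 31.4]
ee_rot: [179.9, -0.0, 171.4]
force: [-3.7, 3.6, 12.7]
gripper_width: 24.3
gripper_force: 25.0
```

>>> apply_moves:
  increments:
    - [-1, 0, 0, 0, 0, 0, 0]
    - [-1, 0, 0, 0, 0, 0, 0]

```text
time_s: 29.45
ee_pos: [531.9, -312.6, 31.7]
ee_rot: [-180.0, 0.1, 171.4]
force: [0.8, -0.1, -0.6]
gripper_width: 23.9
gripper_force: 25.0
```

>>> apply_moves:
  increments:
    - [0, 0, 0, 0, 0, 0, 0]
    - [0, 0, 0, 0, 0, 0, 0]
    - [0, 0, 0, 0, 0, 0, 0]
    - [0, 0, 0, 0, 0, 0, 0]
    - [0, 0, 0, 0.01, 0, 0, 0]

```text
time_s: 29.87
ee_pos: [529.8, -312.0, 39.5]
ee_rot: [179.9, -0.2, 171.3]
force: [-0.5, -0.1, -0.2]
gripper_width: 45.5
gripper_force: 0.0
```

>>> apply_moves:
  increments:
    - [0, 0, 0, 0.03, 0, 0, 0]
    - [0, 0, 0, 0.04, 0, 0, 0]
    - [0, -0.01, 0.03, 0.03, 0, 0, -1.2]
    - [1, -0.01, 0.03, 0.03, 0, 0, -1.2]
    - [1, -0.01, 0.03, 0.02, 0, 0, -1.2]

```text
time_s: 30.28
ee_pos: [502.4, -225.2, 191.8]
ee_rot: [-180.0, 0.3, 167.6]
force: [0.8, -0.1, -0.4]
gripper_width: 56.0
gripper_force: 0.0
```

>>> apply_moves:
  increments:
    - [1, -0.011, 0.031, 0, 0, 0, -1.2]
    - [1, -0.011, 0.031, 0, 0, 0, -1.2]
    - [1, -0.011, 0.031, 0, 0, 0, -1.2]
    - [1, -0.011, 0.031, 0, 0, 0, -1.2]
    - [1, -0.011, 0.031, 0, 0, 0, -1.2]

```text
time_s: 30.7
ee_pos: [446.1, -69.1, 189.2]
ee_rot: [180.0, 0.1, 161.6]
force: [-0.2, 1.5, 0.1]
gripper_width: 89.2
gripper_force: 0.0
```

>>> apply_moves:
  increments:
    - [1, -0.011, 0.031, 0, 0, 0, -1.2]
    - [1, -0.011, 0.031, 0, 0, 0, -1.2]
    - [1, 0, 0, 0, 0, 0, 0]

```text
time_s: 30.95
ee_pos: [422.4, -4.5, 188.9]
ee_rot: [179.9, -0.1, 159.5]
force: [0.0, -1.1, -1.1]
gripper_width: 91.4
gripper_force: 0.0
```

```bash
python3 - <<'E'
from h import *
s=status.state(); print(s["ee_pos"],s["ee_rot"],s["qpos"])
f=top(); g=cams.grab_frame("scene")
H=hsv(f); h,sa,v=[H[...,i].astype(int) for i in range(3)]
org=blob((h>8)&(h<22)&(sa>150)); cs,_=cv2.findContours(org.astype(np.uint8),0,1); hu=cv2.convexHull(np.vstack(cs))
hull=np.zeros(org.shape,np.uint8); cv2.fillPoly(hull,[hu],1); print("hood",cv2.minEnclosingCircle(hu), ray(f,cv2.minEnclosingCircle(hu)[0],70),rect(f,hull>0,70))
m=cv2.erode(hull,np.ones((5,5)))>0
print("handle",rect(f,blob(m&(sa<140)&(v<120)),99))
a=cv2.resize(f["color"][190:270,335:415,::-1],(380,380),interpolation=2)
b=cv2.resize(g["color"][160:220,300:400,::-1],(420,380),interpolation=2); b=cv2.resize(g["color"][165:220,305:390,::-1],(420,380),interpolation=2)
cv2.imwrite("pics/t5.png",np.hstack([a,b]))
E
```

```text
[422.4133058   -4.49746768 188.93023786] [ 1.79893828e+02 -9.59882848e-02  1.59529816e+02] [ -2.26963162   6.4125959  111.55303261   0.14806016  62.09247434
 -71.8687242 ]
hood ((159.69009399414062, 233.12139892578125), 30.557159423828125) [[465.85635594 305.92040738]] (array([466.1, 305.9], dtype=float32), -85.9, array([154.5, 148.6]))
handle (array([465.4, 308.6], dtype=float32), -21.4, array([69.3, 17.2]))
```

View pics/t5.png

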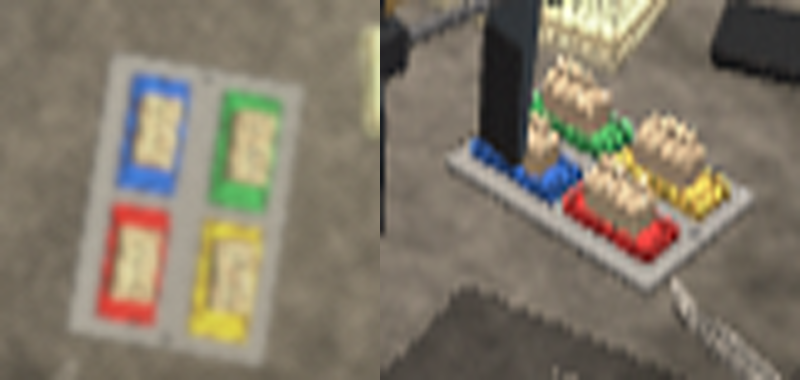

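All four models sit flat in their own trays, and the hood is where I left it, at (465.5,310) with its handle at -21°. Fetching the hood.

>>> apply_moves:
  increments:
    - [1, 0.002, 0.02, 0, 0, 0, -0.4]
    - [1, 0.0045, 0.0325, 0, 0, 0, 0]
    - [1, 0.0045, 0.0325, 0, 0, 0, 0]
    - [1, 0.0045, 0.0325, -0.01, 0, 0, 0]
    - [1, 0.0045, 0.0325, -0.01, 0, 0, 0]

```text
time_s: 31.47
ee_pos: [446.6, 142.1, 168.9]
ee_rot: [179.9, 0.2, 158.8]
force: [0.2, -0.5, -1.0]
gripper_width: 91.2
gripper_force: 0.0
```

>>> apply_moves:
  increments:
    - [1, 0.0045, 0.0325, -0.01, 0, 0, 0]
    - [1, 0.0045, 0.0325, -0.01, 0, 0, 0]
    - [1, 0.0045, 0.0325, 0, 0, 0, 0]
    - [1, 0.0045, 0.0325, 0, 0, 0, 0]
    - [1, 0.0045, 0.0325, 0, 0, 0, 0]

```text
time_s: 31.88
ee_pos: [468.8, 304.8, 148.2]
ee_rot: [-180.0, 0.0, 158.9]
force: [0.6, -0.0, 0.5]
gripper_width: 91.3
gripper_force: 0.0
```

>>> apply_moves:
  increments:
    - [1, 0, 0, 0, 0, 0, 0]
    - [1, 0, 0, 0, 0, 0, 0]
    - [1, 0, 0, 0, 0, 0, 0]

```text
time_s: 32.13
ee_pos: [467.9, 302.9, 148.0]
ee_rot: [-179.9, -0.0, 158.9]
force: [-0.8, -0.1, 0.9]
gripper_width: 91.3
gripper_force: 0.0
```

>>> apply_moves:
  increments:
    - [1, -0.0022, 0.0074, -0.005, 0, 0, 0.1]
    - [1, 0, 0, -0.02, 0, 0, 0]
    - [1, 0, 0, -0.02, 0, 0, 0]
    - [1, 0, 0, -0.012, 0, 0, 0]
    - [1, 0, 0, -0.003, 0, 0, 0]

```text
time_s: 32.55
ee_pos: [463.8, 309.7, 86.0]
ee_rot: [-179.8, -0.2, 159.0]
force: [-0.3, -0.5, -0.2]
gripper_width: 91.4
gripper_force: 0.0
```

>>> apply_moves:
  increments:
    - [-1, 0, 0, 0, 0, 0, 0]
    - [-1, 0, 0, 0, 0, 0, 0]
    - [-1, 0, 0, 0, 0, 0, 0]
    - [-1, 0, 0, 0, 0, 0, 0]
    - [-1, 0, 0, 0, 0, 0, 0]
  newtons: 45

```text
time_s: 32.97
ee_pos: [465.6, 311.8, 89.1]
ee_rot: [179.9, 0.1, 159.0]
force: [-0.5, -0.2, -0.3]
gripper_width: 60.7
gripper_force: 0.0
```

>>> apply_moves:
  increments:
    - [-1, 0, 0, 0, 0, 0, 0]
    - [-1, 0, 0, 0, 0, 0, 0]
    - [-1, 0, 0, 0, 0, 0, 0]
    - [-1, 0, 0, 0, 0, 0, 0]
    - [-1, 0, 0, 0, 0, 0, 0]

```text
time_s: 33.38
ee_pos: [465.2, 311.6, 88.2]
ee_rot: [180.0, -0.0, 159.0]
force: [-0.3, -0.8, -0.7]
gripper_width: 27.7
gripper_force: 0.0
```

>>> apply_moves:
  increments:
    - [-1, 0, 0, 0, 0, 0, 0]
    - [-1, 0, 0, 0, 0, 0, 0]
    - [-1, 0, 0, 0, 0, 0, 0]

```text
time_s: 33.63
ee_pos: [465.0, 311.3, 88.2]
ee_rot: [-180.0, -0.0, 159.0]
force: [-1.1, -1.4, 0.6]
gripper_width: 20.6
gripper_force: 45.0
```

>>> apply_moves:
  increments:
    - [-1, 0, 0, 0.01, 0, 0, 0]
    - [-1, 0, 0, 0.02, 0, 0, 0]
    - [-1, 0, 0, 0.025, 0, 0, 0]
    - [-1, 0.007, -0.015, 0.022, 0, 0, 0]
    - [-1, 0.012, -0.025, 0, 0, 0, 0]

```text
time_s: 34.05
ee_pos: [486.0, 274.4, 170.0]
ee_rot: [179.5, 0.3, 159.2]
force: [0.8, 0.7, -3.1]
gripper_width: 20.6
gripper_force: 45.0
```

>>> apply_moves:
  increments:
    - [-1, 0.0145, -0.031, 0, 0, 0, 0]
    - [-1, 0.0145, -0.031, 0, 0, 0, 0]
    - [-1, 0.0145, -0.031, 0, 0, 0, 0]
    - [-1, 0.0145, -0.031, 0, 0, 0, 0]
    - [-1, 0.0145, -0.031, 0, 0, 0, 0]

```text
time_s: 34.47
ee_pos: [556.8, 115.1, 165.3]
ee_rot: [-180.0, -0.0, 159.1]
force: [1.1, 0.8, -5.1]
gripper_width: 20.2
gripper_force: 45.0
```

>>> apply_moves:
  increments:
    - [-1, 0.0145, -0.031, 0, 0, 0, 0]
    - [-1, 0.0145, -0.031, 0, 0, 0, 0]
    - [-1, 0.0145, -0.031, 0, 0, 0, 0]
    - [-1, 0.014, -0.03, 0, 0, 0, 0]
    - [-1, 0.009, -0.019, 0, 0, 0, 0]

```text
time_s: 34.88
ee_pos: [624.1, -28.5, 165.1]
ee_rot: [-179.9, 0.0, 158.9]
force: [1.1, -0.0, -3.5]
gripper_width: 20.2
gripper_force: 45.0
```

>>> apply_moves:
  increments:
    - [-1, 0, 0, 0, 0, 0, 0]
    - [-1, 0, 0, 0, 0, 0, 0]
    - [-1, 0, 0, 0, 0, 0, 0]

```text
time_s: 35.13
ee_pos: [622.5, -24.9, 164.9]
ee_rot: [180.0, -0.1, 159.0]
force: [0.2, 0.2, -3.2]
gripper_width: 20.3
gripper_force: 45.0
```

```bash
python3 - <<'E'
from h import *
s=status.state(); print(s["ee_pos"],s["ee_rot"],s["force"],s["torque"],s["gripper_width"])
g=cams.grab_frame("scene"); cv2.imwrite("pics/s6.png",cv2.resize(g["color"][150:260,205:345,::-1],None,fx=5,fy=5,interpolation=2))
E
```

```text
[622.53119314 -24.91918757 164.8713702 ] [ 1.79983147e+02 -1.03310511e-01  1.59026680e+02] [ 0.21217673  0.17481833 -3.23119603] [ 0.0904584  -0.11335949 -0.0083678 ] 20.29855468526192
```

View pics/s6.png

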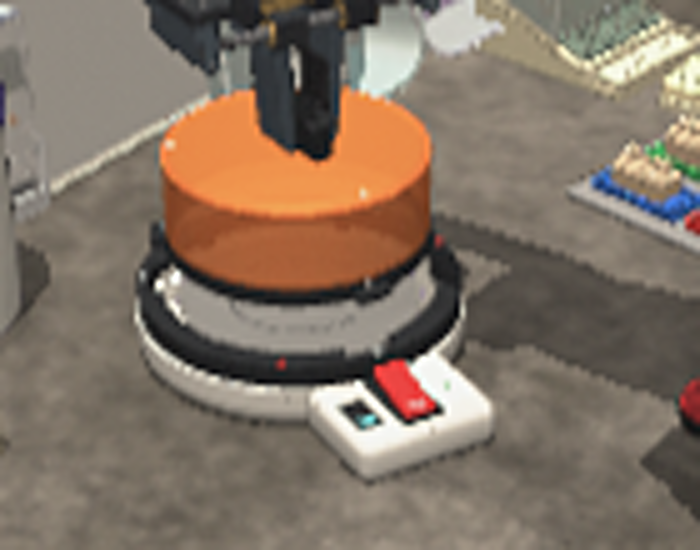

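The hood hangs over the station with a lug above the pod-side notch. Lowering in steps while watching the force.

>>> apply_moves:
  increments:
    - [-1, 0.0009, -0.0007, -0.008, 0, 0, -0.9]
    - [-1, 0, 0, -0.01, 0, 0, 0]
    - [-1, 0, 0, -0.007, 0, 0, 0]
    - [-1, 0, 0, -0.003, 0, 0, 0]
    - [-1, 0, 0, -0.002, 0, 0, 0]

```text
time_s: 35.6
ee_pos: [623.4, -25.7, 133.9]
ee_rot: [-180.0, -0.1, 158.2]
force: [0.6, -0.2, -3.0]
gripper_width: 20.1
gripper_force: 45.0
```

>>> apply_moves:
  increments:
    - [-1, 0, 0, -0.002, 0, 0, 0]
    - [-1, 0, 0, -0.002, 0, 0, 0]
    - [-1, 0, 0, 0, 0, 0, 0]

```text
time_s: 35.85
ee_pos: [624.1, -26.1, 131.0]
ee_rot: [180.0, -0.0, 158.1]
force: [0.4, 0.3, -3.0]
gripper_width: 20.3
gripper_force: 45.0
```

>>> apply_moves:
  increments:
    - [-1, 0, 0, -0.002, 0, 0, 0]
    - [-1, 0, 0, -0.002, 0, 0, 0]
    - [-1, 0, 0, 0, 0, 0, 0]

```text
time_s: 36.1
ee_pos: [623.9, -26.1, 126.9]
ee_rot: [-180.0, -0.0, 158.1]
force: [0.2, 0.4, -3.9]
gripper_width: 20.2
gripper_force: 45.0
```

Below the flange level with no contact, so the lugs are going through the notches. Continuing down.

>>> apply_moves:
  increments:
    - [-1, 0, 0, -0.003, 0, 0, 0]
    - [-1, 0, 0, -0.002, 0, 0, 0]
    - [-1, 0, 0, -0.002, 0, 0, 0]
    - [-1, 0, 0, 0, 0, 0, 0]

```text
time_s: 36.43
ee_pos: [623.7, -26.1, 119.6]
ee_rot: [-180.0, -0.1, 158.1]
force: [0.5, -0.1, -4.6]
gripper_width: 20.4
gripper_force: 45.0
```

>>> apply_moves:
  increments:
    - [-1, 0, 0, -0.001, 0, 0, 0]
    - [-1, 0, 0, -0.001, 0, 0, 0]
    - [-1, 0, 0, 0, 0, 0, 0]

```text
time_s: 36.68
ee_pos: [624.2, -26.1, 118.3]
ee_rot: [180.0, 0.0, 158.1]
force: [-0.5, -0.2, -3.3]
gripper_width: 20.3
gripper_force: 45.0
```

>>> apply_moves:
  increments:
    - [-1, 0, 0, -0.001, 0, 0, 0]
    - [-1, 0, 0, 0, 0, 0, 0]

```text
time_s: 36.85
ee_pos: [624.3, -26.1, 118.2]
ee_rot: [180.0, 0.1, 158.1]
force: [-2.1, 0.9, 2.5]
gripper_width: 20.3
gripper_force: 45.0
```

>>> apply_moves:
  increments:
    - [-1, 0, 0, -0.0005, 0, 0, 0]
    - [-1, 0, 0, 0, 0, 0, 0]

```text
time_s: 37.02
ee_pos: [624.3, -26.1, 118.2]
ee_rot: [180.0, 0.1, 158.1]
force: [-2.7, 0.5, 6.3]
gripper_width: 20.5
gripper_force: 45.0
```

Rim is home. Turning clockwise 34° to the stop.

>>> apply_moves:
  increments:
    - [-1, -0.0003, 0.0002, 0.0005, 0, 0, -4]
    - [-1, 0, 0, 0, 0, 0, -4]
    - [-1, 0, 0, 0, 0, 0, -4]
    - [-1, 0, 0, 0, 0, 0, -4]
    - [-1, 0, 0, 0, 0, 0, -4]

```text
time_s: 37.43
ee_pos: [624.8, -26.0, 118.2]
ee_rot: [179.9, 0.1, 138.0]
force: [0.0, 0.2, 2.7]
gripper_width: 20.4
gripper_force: 45.0
```

>>> apply_moves:
  increments:
    - [-1, 0, 0, 0, 0, 0, -4]
    - [-1, 0, 0, 0, 0, 0, -4]
    - [-1, 0, 0, 0, 0, 0, -4]
    - [-1, 0, 0, 0, 0, 0, -2]
    - [-1, 0, 0, 0, 0, 0, 0]

```text
time_s: 37.85
ee_pos: [624.8, -26.0, 118.2]
ee_rot: [179.9, 0.1, 124.1]
force: [1.5, -0.0, 2.7]
gripper_width: 20.3
gripper_force: 45.0
```

```bash
python3 - <<'E'
from h import *
s=status.state(); print(s["ee_pos"],s["ee_rot"],s["force"],s["torque"],s["gripper_width"])
E
```

```text
[624.77539631 -26.04531484 118.16053651] [1.79877887e+02 1.08833607e-01 1.24135405e+02] [ 1.45734439 -0.03341298  2.74123503] [-0.02573772 -0.115886    0.03783151] 20.322551759627785
```

>>> apply_moves:
  increments:
    - [-1, 0, 0, 0, 0, 0, -1]
    - [-1, 0, 0, 0, 0, 0, -1]
    - [-1, 0, 0, 0, 0, 0, 0]

```text
time_s: 38.1
ee_pos: [624.7, -26.0, 118.2]
ee_rot: [179.9, 0.1, 122.2]
force: [1.2, 0.2, 5.6]
gripper_width: 20.2
gripper_force: 45.2
```

```bash
python3 - <<'E'
from h import *
s=status.state(); print(s["ee_pos"],s["ee_rot"],s["force"],s["torque"],s["gripper_width"])
E
```

```text
[624.68612932 -26.02781349 118.17017676] [1.79890022e+02 1.03290080e-01 1.22190782e+02] [1.16152354 0.23968874 5.55652605] [ 0.04470968 -0.14980312  0.62626855] 20.23636477065355
```

>>> apply_moves:
  increments:
    - [-1, 0, 0, 0, 0, 0, -1]
    - [-1, 0, 0, 0, 0, 0, 0]

```text
time_s: 38.27
ee_pos: [624.7, -25.3, 118.2]
ee_rot: [179.9, 0.1, 121.3]
force: [1.0, 3.1, 5.1]
gripper_width: 20.7
gripper_force: 45.4
```

```bash
python3 - <<'E'
from h import *
s=status.state(); print(s["ee_rot"],s["force"],s["torque"],s["gripper_width"])
E
```

```text
[1.79851851e+02 5.59463549e-02 1.21251840e+02] [1.03393439 3.05198672 5.07042359] [ 0.39851603 -0.15564425  0.98666146] 20.662729242933644
```

The torque rises against the stop, so it's locked. Releasing and backing off for a final look.

>>> apply_moves:
  increments:
    - [1, 0, 0, 0, 0, 0, 0]
    - [1, 0, 0, 0, 0, 0, 0]
    - [1, 0, 0, 0, 0, 0, 0]
    - [1, 0, 0, 0, 0, 0, 0]
    - [1, 0, 0, 0, 0, 0, 0]

```text
time_s: 38.68
ee_pos: [623.5, -26.0, 116.8]
ee_rot: [-180.0, -0.0, 121.1]
force: [0.3, 0.3, 1.5]
gripper_width: 50.6
gripper_force: 0.0
```

>>> apply_moves:
  increments:
    - [1, 0, 0, 0.02, 0, 0, 0]
    - [1, 0, 0, 0.03, 0, 0, 0]
    - [1, 0, 0, 0.04, 0, 0, 0]
    - [1, -0.02, 0.03, 0.02, 0, 0, 0]
    - [1, -0.02, 0.03, 0, 0, 0, 0]

```text
time_s: 39.1
ee_pos: [586.7, 33.7, 232.4]
ee_rot: [179.5, 0.3, 120.9]
force: [0.3, 0.1, -0.5]
gripper_width: 84.1
gripper_force: 0.0
```

>>> apply_moves:
  increments:
    - [1, -0.025, 0.03, 0, 0, 0, 0]
    - [1, -0.025, 0.03, 0, 0, 0, 0]
    - [1, -0.025, 0.03, 0, 0, 0, 0]
    - [1, -0.025, 0.03, 0, 0, 0, 0]
    - [1, -0.025, 0.03, 0, 0, 0, 0]

```text
time_s: 39.52
ee_pos: [457.3, 185.0, 227.2]
ee_rot: [180.0, -0.0, 121.1]
force: [0.7, 1.0, 0.3]
gripper_width: 91.3
gripper_force: 0.0
```

>>> apply_moves:
  increments:
    - [1, -0.025, 0.03, 0, 0, 0, 0]
    - [1, -0.02, 0.03, 0, 0, 0, 0]
    - [1, 0, 0, 0, 0, 0, 0]

```text
time_s: 39.77
ee_pos: [410.3, 247.9, 227.3]
ee_rot: [-180.0, -0.2, 121.4]
force: [0.2, 0.6, -0.3]
gripper_width: 91.4
gripper_force: 0.0
```

```bash
python3 - <<'E'
from h import *
s=status.state(); print(s["ee_pos"],s["time_s"])
f=top(); g=cams.grab_frame("scene")
H=hsv(f); h,sa,v=[H[...,i].astype(int) for i in range(3)]
org=blob((h>8)&(h<22)&(sa>150)); cs,_=cv2.findContours(org.astype(np.uint8),0,1); hu=cv2.convexHull(np.vstack(cs))
hull=np.zeros(org.shape,np.uint8); cv2.fillPoly(hull,[hu],1); print("hood",cv2.minEnclosingCircle(hu))
m=cv2.erode(hull,np.ones((5,5)))>0
print("handle",rect(f,blob(m&(sa<140)&(v<120)),129))
a=cv2.resize(f["color"][140:275,235:410,::-1],(450,350),interpolation=2)
b=cv2.resize(g["color"][145:260,220:390,::-1],(350,350),interpolation=2)
cv2.imwrite("pics/t7.png",np.hstack([a,b]))
E
```

```text
[410.25527344 247.93773633 227.34406008] 39.7667
hood ((276.1142578125, 181.67173767089844), 29.955718994140625)
handle (array([624.2, -27.4], dtype=float32), -57.4, array([69.1, 15.3]))
```

View pics/t7.png

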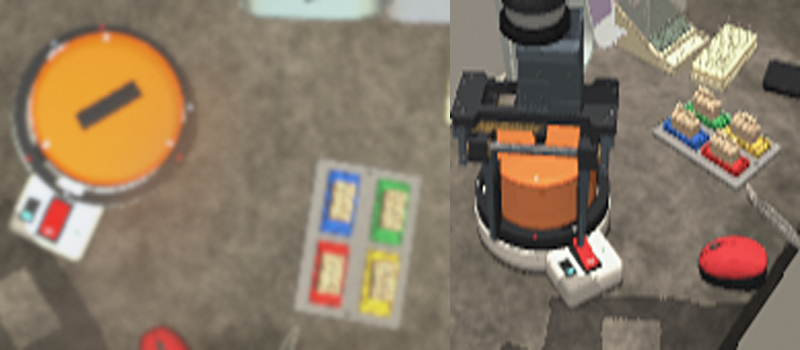

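The hood is home with its handle at -57° (locked), and all models are in their trays. Handing in.

```bash
python3 -c "
from workcell import env
print(env.job_done())"
```

```text
the job is handed in; nothing more can be done
None
```

The job is handed in: the lamp is off, all four models are in the trays of their own colour, and the hood is back on the station, turned clockwise to the stop and locked. The last pictures and the torque at the stop agree with this; the hand-in gave no verdict.

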